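Fetch the parts basket from the rinse tank with the hook rod

TASK

The rinse tank has drained and the steel parts basket still hangs at its dock deep inside, under the fixed spray bar. Take the hook rod from its stand, catch the basket's bail with it, ease the basket off the dock and out sideways from under the bar, lift it out on the hook and set it down gently and upright in the drip tray; keep the gripper off the basket, do not tip it far enough to spill its lens cells, and force nothing against the tank. Then unhook, hang the rod back in its stand by its collar, and leave the other things on the bench where they are.

Things in the scene. Friction and masses are not known exactly. Their poses are not given: they have to be found in the camera images.
- tank: Fixed open tank of clear plastic (all sizes in mm), 200 (x) x 84 (y) x 140 high outside, walls 6, floor 8 thick. Origin: centre of its underside; x runs along its length to the dock end, z up. From x = -94 to 18 the well is empty, 72 wide: only there can the basket go up and out. The spray bar's feed pipe runs down outside the +y wall (x 55, y 65 to 75). A drain cock sticks out 24 at the -x end.
- spray_bar (a point): Centre of the fixed steel spray bar that lies across the tank's rim above the dock (axes as the tank; this point is at tank x 55, y 0, z 150). It is 28 mm wide (x), 108 long (y), 20 high; three nozzles, 10 in diameter, hang from its underside to 18 below this point. The basket cannot pass up beside it: draw it out towards the tank's -x first.
- dock (a point): Middle of the dock, at ledge-top height (tank x 56, y 0, z 44; axes as the tank). On each long inside wall a steel ledge, 8 mm wide, 4 thick, runs from 38 in -x of this point to the end wall at +38. At the ledge's near end (x -38 to -34) a stop stands 4 higher than the ledge, so the basket must be raised more than 4 before it can be drawn out to -x.
- basket: Loose steel parts basket, 0.36 to 0.53 kg, with two lens cells. Origin: centre of its underside; x along its length, parallel to the tank's x when docked; z up. Body 56 mm (x) x 50 (y) x 32 high. Side lugs 60 long (x), 67 wide overall (y), underside at z = 30, top at 33, hang on the dock's ledges: docked, the origin is 30 below ledge top, at 53 to 60 in +x of the tank's origin.
- bail_pivot (a point): Middle of the bail's pivot axis on the basket (z = 36 in the basket; axes as the basket; ears end 5 above). The wire bail, 5 thick, swings about y: arms 42 mm long, cross bar along y, 42 wide. Its lean is NOT reported: its stiff pivot (8 N mm) leaves it from 0.7 rad towards -x to 0.3 rad towards +x (it can turn 0.9 each way). Find it by touch or sight: once it is caught, raising it brings the basket's weight on the rod.
- rod_grip (a point): Centre of the hook rod's black handle, 24 mm (x) x 14 (y, the way to grip it) x 60 high (z). The rod's x axis is the way the hook sticks out, z runs up the rod from hook to handle. 0.16 kg. From this point: a collar 26 in diameter, 6 thick, underside at z = -36; below it a straight shank 8 in diameter down to z = -123.
- hook_crook (a point): Crook of the hook, in the metal at the lowest bend; axes as the rod's; it lies 19 in +x and 129 below the handle's centre. The hook is a strip 12 mm wide (y), 4 thick: from the shank (x -19, z 10) slanting down to the crook, then up to the tip (x 7, z 15). When the rod leans 0.5 rad, hook end leading to +x, the slant lies level and the tip stands 17 above this point, the lowest metal 3 below. A caught bar sits about 5 above the crook.
- hook_rod: The whole hook rod; origin on its axis, 131 mm below the handle's centre and 95 below the collar's underside; axes as for the handle.
- stand: Fixed stand for the rod. Origin on the bench under the hung rod. Base plate 10 mm high, x from -43 to 67, 90 wide; a post at x = 47, 114 high. The rod hangs upright at x = 0, y = 0 with its collar on the fork, so the handle's centre is at z = 146. At the start the rod's x axis is the stand's x axis.
- fork (a point): Point on the stand's axis at the top of the fork (stand z = 110; axes as the stand). Two prongs, each 8 mm wide, 6 thick, with a gap of 14 for the shank, come from the post and end, open, 22 in -x of this point; lips at their ends (x -22 to -18) stand 4 higher. The collar must be over the lips to go in or out, and then rest on the prongs.
- tray: Fixed steel drip tray, 180 (x) x 140 (y) mm, rim 16 high, walls and floor 3 thick. Origin: centre of its underside, z up.
- beaker: Bystander: glass beaker, 70 mm in diameter, 90 high; origin at the centre of its underside.
- solvent: Bystander: white closed bottle, 64 mm in diameter, 150 high; origin at the centre of its underside.
- objective: Bystander: black microscope objective standing on the bench, 34 mm in diameter, 44 high; origin at the centre of its underside.
Things that resemble listed ones, but are neither listed nor needed, are in the scene too. Of the things like the hook_rod, leave any that is blue; of the rest the larger one is meant.

How it is judged:
By the outcome, as a careful person would: the job done as asked, in the order asked, and still so for the second after the job is handed in, with the robot touching nothing.
It also fails if it takes over 72 s, if anything falls off the work surface, if the arm or the gripper's body presses on something with over 40 N, if the wrist force passes 120 N, or if a joint passes its speed limit or range.

ROBOT

A 6-joint arm with a two-finger parallel gripper is mounted at the origin on the work surface. World frame = base frame: x ahead of the robot, y to its left, z up, the work surface at z = 0. Lengths are in m, angles in rad, forces in N, time in s.
With the tool pointing down it reaches from about 0.425 to 0.95 m from the base axis. Payload 3.5 kg.
Tool frame: the origin (TCP) lies at the very end of the fingers, on their centre line; the grasp point (between the pads) lies 19 mm behind it (tcp_to_grasp is the distance from the TCP to the grasp point, in m); z points along the fingers, y is the direction in which the jaws open and shut (so a half turn about z gives the same grasp; the last joint's range is limited). The gripper opens to 85 mm and grips with 20 to 120 N. Pads are 22 mm wide; open, the fingers measure 114 mm over their backs; the gripper's body (76 mm by 85 mm) begins 54 mm behind the grasp point. The pads swing forward as they close: fully open they stand 13 mm farther back than shut.
Start: joints at [1.163, 0.286, 1.577, -0, 1.279, -0.15], TCP at [0.172, 0.653, 0.231] pointing down, gripper open.
Joint ranges: [-2.77, 2.77], [-0.9, 2.22], [0.21, 2.48], [-1.53, 4.67], [0.24, 2.81], [-2.84, 2.84]. Speed limits (rad/s): [2.79, 2.79, 3.14, 3.14, 3.14, 3.14].

INTERFACE

Orientations are given as a unit quaternion [x, y, z, w].
In Python, from plant import * gives the robot as it stands. The module is installed in compiled form; this text tells all that it offers.
- The arm moves only by the tool arm_command, never from a script. Its argument "steps" is a list of rows, each a list of 3 entries, a list of its own where there are three numbers: the turn, a rotation vector about the tool's x, y, z in rad, then the shift along the tool's x, y, z in m, then the gripper command: -1 is shut, 1 is fully open, values between are in proportion. A call has 1 to 12 rows; each row is the pose to reach, as a shift and turn from the pose measured when the call began, along the tool's axes at that moment; what a row does not reach only later rows make up. A row lasts 1/8 s, in which the tool goes at most 62.5 mm and 10.7 degrees, less where a joint would pass 70% of its speed; a pose out of reach is approached as far as the arm can. A call with a gripper value outside its range is refused whole. The fingers move at their own pace and stop on an object; "force" is the grip in N (left out, the last holds). Time passes only in rows, so rows that repeat a pose let the fingers close. It gives the time, the measured TCP pose, the force and the opening at its end, in the units of the state.
- get_state(): the state, without advancing time (a new reading comes with each control period).
- read_camera(name): name is "side" or "top" or "wrist"; returns a dict with "frame" (480x640x3 uint8, red, green, blue), "vfov" (degrees; the focal length in pixels is half the picture's height over the tangent of half this angle, whatever the lens; pixels are square), "cx", "cy" (the principal point, pixels), "position" and "rotation" of the camera in the world; the wrist camera has in their place "mount" (4x4, takes a point from camera to tool coordinates, whose origin is the TCP and whose axes are the flange's). Camera axes: x right, y up, looking along -z (the intrinsics and any distortion apply to the point x, -y, -z); pixel columns grow to the right and rows downward; lengths in m; the calibration is good to about 2 mm. A picture is of the moment at which its call begins: read the wrist's pose just before it. There is no depth.
- sign_off(): hands the job in, once; it reports no verdict.
The state is a dict: "time": time; "qpos": joint angles; "dq": joint speeds; "joint_efforts": joint torques, N m; "eef_pos": TCP position; "tcp_rot": TCP orientation; "contact_force": force on the tool from outside, world axes, zero at the start; "wrist_torque": the same for the moment, N m; "opening": opening from 0.0 (shut) to 1.0 (fully open).
Only numpy, scipy, OpenCV 4.12 (cv2) and the standard library are available. Lean on these libraries where they do the work, as an engineer would, in place of code of your own. Each camera call takes 0.05 s, during which the arm holds its last target.

## Working session

There is one attempt and no reset: what is moved stays moved. The work goes in short steps, Python scripts to look and compute and a tool call to move; the robot and the scene stay as the last step left them, time stands still between calls to the robot, and variables do not carry over. Pictures are saved under pics/ and viewed, and the job is handed in when it is done.

Besides the shell and the picture viewer there is one more tool, called by a JSON object that holds its "op" and its "data", one argument or row to a line. arm_command: Moves the arm, as the interface text tells. Its arguments: {"type":"object","properties":{"steps":{"type":"array"},"force":{"type":"number"}},"required":["steps"]}

```bash
mkdir -p pics; ls; python3 - <<'E'
from plant import *
import cv2
s=get_state(); print({k:(v if not hasattr(v,'tolist') else [round(float(x),4) for x in v]) for k,v in s.items()})
for n in ["side","top","wrist"]:
    c=read_camera(n); cv2.imwrite(f"pics/{n}0.png",c["frame"][:,:,::-1])
    print(n,{k:v for k,v in c.items() if k!="frame"})
E
```

```text
pics
{'time': 0.0, 'qpos': [1.163, 0.2872, 1.5782, 0.0, 1.2786, -0.15], 'dq': [0.0002, 0.0008, 0.0004, -0.0019, 0.0007, -0.0003], 'joint_efforts': [0.0003, -40.5986, -29.2622, -0.0001, 0.006, -0.0], 'eef_pos': [0.1718, 0.6521, 0.2299], 'tcp_rot': [0.1285, 0.9917, -0.0011, -0.0003], 'contact_force': [0.3351, 0.8774, -0.5933], 'wrist_torque': [0.0233, 0.0661, -0.0415], 'opening': 0.9984030415317663}
side {'vfov': 46.963089894101486, 'cx': 327.06569371599267, 'cy': 230.19663075525, 'position': array([0.39902974, 0.9417325 , 0.67689035]), 'rotation': array([-0.04729135,  0.47764482,  0.87297851, -0.08676101])}
top {'vfov': 43.497874467965985, 'cx': 318.53408468870776, 'cy': 236.43944140104423, 'position': array([0.40902411, 0.02984222, 1.29887815]), 'rotation': array([ 0.05013443, -0.03440386, -0.70270049,  0.70888288])}
wrist {'vfov': 66.4694208059151, 'cx': 316.08530349177704, 'cy': 248.43136452656964, 'mount': array([[ 4.81080471e-04,  9.55826284e-01,  2.93931767e-01,
         7.53043031e-02],
       [ 9.99999245e-01, -7.92276336e-04,  9.39668553e-04,
        -4.36160053e-04],
       [ 1.13103508e-03,  2.93931093e-01, -9.55825943e-01,
        -1.41761558e-01],
       [ 0.00000000e+00,  0.00000000e+00,  0.00000000e+00,
         1.00000000e+00]])}
```

View pics/side0.png

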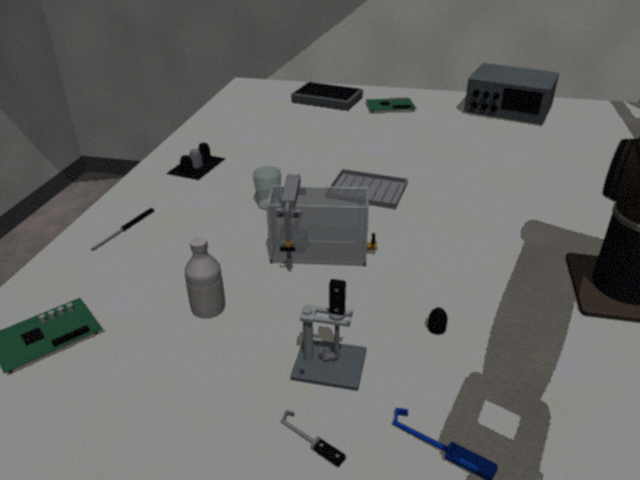

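View pics/top0.png

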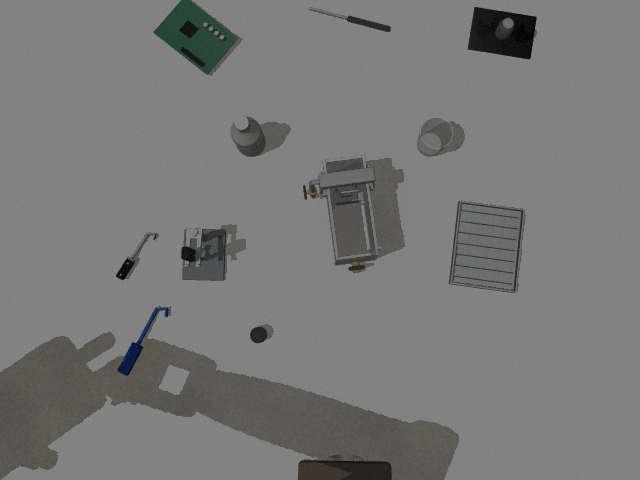

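View pics/wrist0.png

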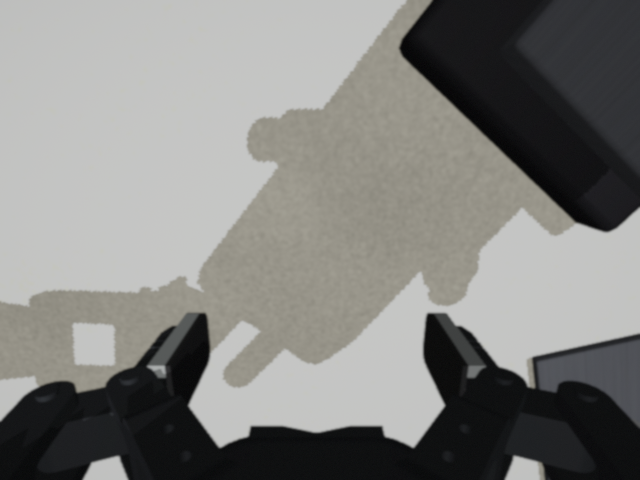

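```bash
cat > h.py <<'E'
import numpy as np, cv2
from scipy.spatial.transform import Rotation as R
def cam(c,s=None):
    f=240/np.tan(np.radians(c["vfov"])/2)
    if "position" in c: P=np.array(c["position"]); M=R.from_quat(c["rotation"]).as_matrix()
    else:
        T=np.eye(4); T[:3,:3]=R.from_quat(s["tcp_rot"]).as_matrix(); T[:3,3]=s["eef_pos"]
        T=T@np.array(c["mount"]); P=T[:3,3]; M=T[:3,:3]
    return f,c["cx"],c["cy"],P,M
def proj(K,X):
    f,cx,cy,P,M=K; q=(np.atleast_2d(X)-P)@M
    return np.c_[cx+f*q[:,0]/-q[:,2], cy+f*q[:,1]/q[:,2]]
def onplane(K,uv,z):
    f,cx,cy,P,M=K; uv=np.atleast_2d(uv)
    d=np.c_[(uv[:,0]-cx)/f,-(uv[:,1]-cy)/f,-np.ones(len(uv))]@M.T
    return P+d*((z-P[2])/d[:,2])[:,None]
def crop(img,x,y,w,h,k,name):
    cv2.imwrite(name,cv2.resize(img[y:y+h,x:x+w,::-1],None,fx=k,fy=k,interpolation=cv2.INTER_CUBIC))
E
python3 - <<'E'
from plant import *
from h import *
import pickle
C={}
for n in ["side","top"]:
    c=read_camera(n); C[n]=c
pickle.dump(C,open("c0.pkl","wb"))
s,t=C["side"]["frame"],C["top"]["frame"]
crop(s,240,150,160,120,5,"pics/s_tank.png")
crop(s,260,260,130,140,4,"pics/s_stand.png")
crop(t,290,140,130,140,4,"pics/t_tank.png")
crop(t,170,210,80,80,7,"pics/t_stand.png")
crop(t,430,190,110,110,5,"pics/t_tray.png")
E
```

```text
(no output)
```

View pics/s_tank.png

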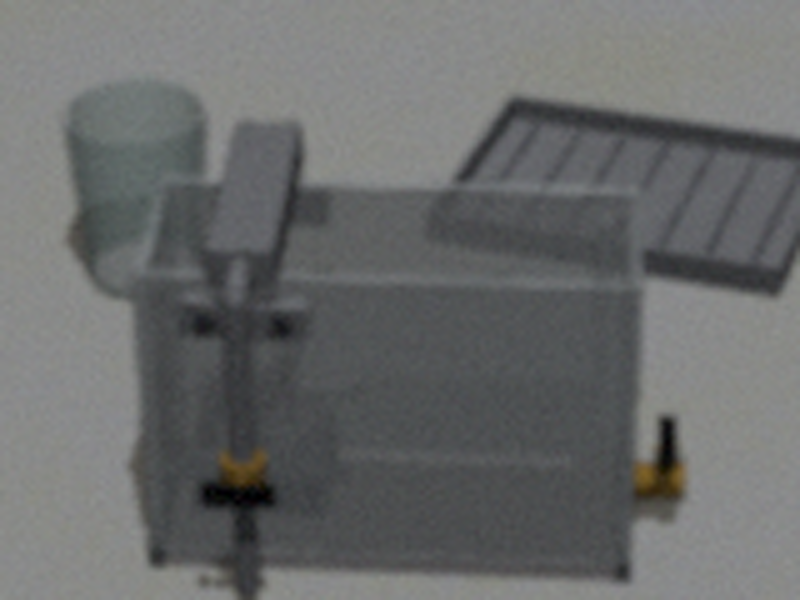

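View pics/s_stand.png

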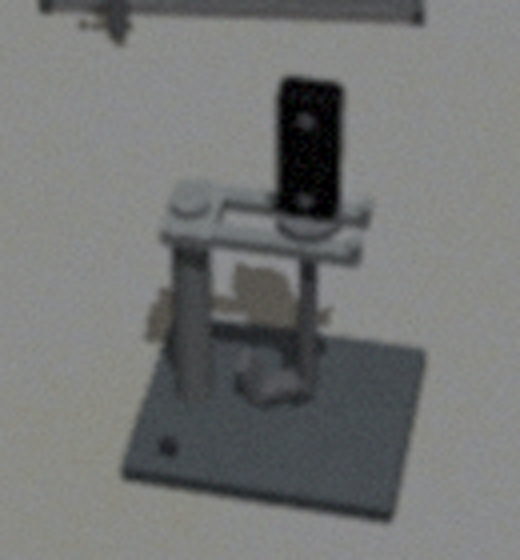

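View pics/t_tank.png

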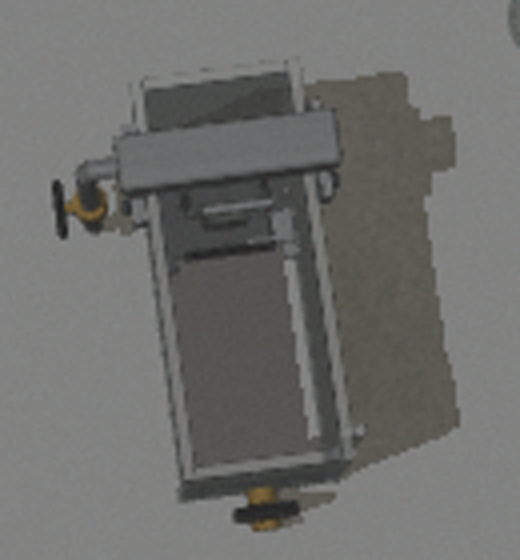

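View pics/t_stand.png

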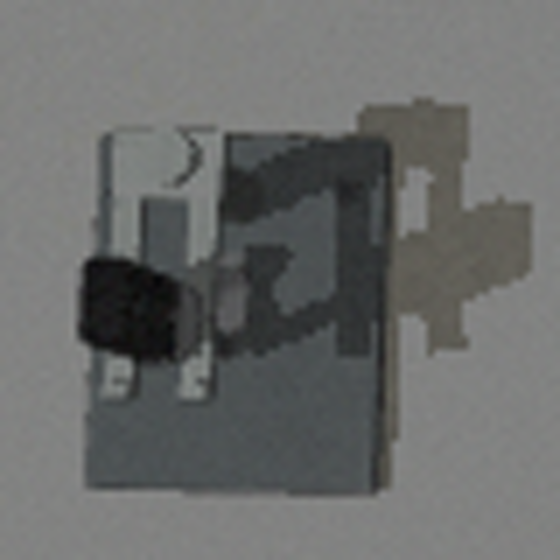

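View pics/t_tray.png

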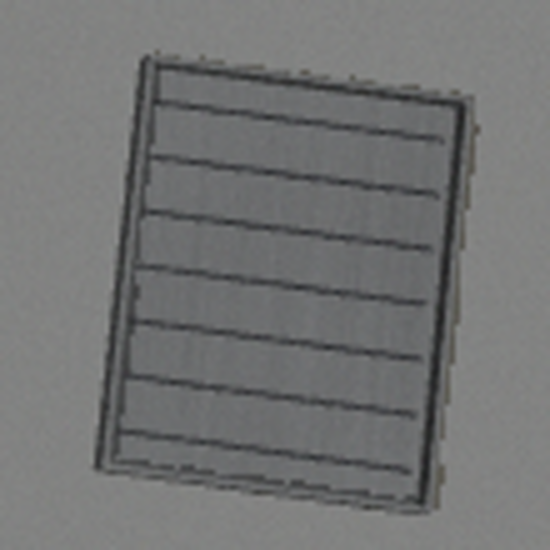

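```bash
cat > fit.py <<'E'
from h import *
import pickle
from scipy.optimize import least_squares
C=pickle.load(open("c0.pkl","rb")); K={n:cam(C[n]) for n in C}
def Tw(p,X): 
    c,s=np.cos(p[2]),np.sin(p[2]); X=np.atleast_2d(X)/1000.
    return np.c_[p[0]+c*X[:,0]-s*X[:,1],p[1]+s*X[:,0]+c*X[:,1],X[:,2]]
def fit(obs,p0):
    f=lambda p:np.concatenate([(proj(K[n],Tw(p,X))[0]-uv) for n,X,uv in obs])
    r=least_squares(f,p0,loss="soft_l1"); 
    print(np.round(r.x,4)); print(np.round(f(r.x).reshape(-1,2),1).tolist()); return r.x
t=lambda x,y:(290+x/4,140+y/4); s=lambda x,y:(240+x/5,150+y/5)
tank=fit([("top",(100,42,140),t(134,88)),("top",(100,-42,140),t(300,62)),("top",(-100,42,140),t(182,480)),("top",(-100,-42,140),t(352,465)),
 ("side",(100,42,140),s(135,280)),("side",(-100,42,140),s(640,287)),("side",(-100,-42,140),s(638,190)),("side",(100,-42,140),s(165,187)),
 ("side",(100,42,0),s(155,562)),("side",(-100,42,0),s(624,577))],[.55,0,0])
t=lambda x,y:(170+x/7,210+y/7); s=lambda x,y:(260+x/4,260+y/4)
stand=fit([("top",(67,45,10),t(100,133)),("top",(67,-45,10),t(390,138)),("top",(-43,-45,10),t(378,490)),("top",(-43,45,10),t(86,487)),
 ("side",(67,45,10),s(128,470)),("side",(-43,45,10),s(392,512)),("side",(-43,-45,10),s(425,352))],[.45,.3,0])
t=lambda x,y:(430+x/5,190+y/5); s=lambda x,y:(240+x/5,150+y/5)
tray=fit([("top",(90,70,16),t(145,57)),("top",(90,-70,16),t(472,97)),("top",(-90,-70,16),t(433,512)),("top",(-90,70,16),t(97,466)),
 ("side",(90,70,16),s(452,185)),("side",(-90,70,16),s(780,275)),("side",(90,-70,16),s(515,97))],[.5,-.3,0])
np.savez("poses.npz",tank=tank,stand=stand,tray=tray)
E
python3 fit.py
```

```text
[ 0.6051 -0.0047  0.1309]
[[-0.9, -1.4], [-0.1, -0.1], [-0.4, 1.1], [0.4, -0.4], [-0.9, -2.1], [1.1, 0.0], [1.6, -1.2], [-0.4, -3.6], [-0.9, -0.2], [1.5, 0.7]]
[ 0.5103  0.3077 -0.005 ]
[[-0.6, 0.2], [-0.7, -0.0], [-0.7, 0.5], [-0.7, 0.3], [-2.4, -1.5], [0.3, -1.1], [0.3, -1.8]]
[ 0.5436 -0.3007 -0.1285]
[[0.2, -0.2], [0.0, 0.4], [-0.6, 0.9], [0.3, 1.0], [-5.5, 4.8], [-0.1, -1.6], [-1.2, -1.3]]
```

```bash
cat > mv.py <<'E'
from plant import *
from h import *
np.set_printoptions(suppress=True)
P={k:v for k,v in np.load("poses.npz").items()}
def world(fr,x,y,z):
    p=P[fr]; c,s=np.cos(p[2]),np.sin(p[2])
    return np.array([p[0]+(c*x-s*y)/1000,p[1]+(s*x+c*y)/1000,z/1000])
def ori(yaw,lean=0.):   # tool z down, tool x=-X(yaw); lean>0: rod's hook end leads to +X
    return R.from_euler('z',yaw)*R.from_euler('y',-lean)*R.from_quat([0,1,0,0])
def plan(pos,rot,s=None):
    s=s or get_state(); r0=R.from_quat(s["tcp_rot"])
    t=(r0.inv()*rot).as_rotvec(); d=r0.inv().apply(np.array(pos)-s["eef_pos"])
    print("turn",np.round(t,4).tolist(),"shift",np.round(d,4).tolist(),"| dist mm",round(1e3*np.linalg.norm(d)),"deg",round(np.degrees(np.linalg.norm(t)),1))
def show(s=None):
    s=s or get_state(); print("t",round(s["time"],2),"pos",np.round(s["eef_pos"],4),"quat",np.round(s["tcp_rot"],4),"F",np.round(s["contact_force"],2),"M",np.round(s["wrist_torque"],3),"open",round(s["opening"],3))
E
python3 - <<'E'
from mv import *
plan(world("stand",-40,0,330),ori(P["stand"][2]))
E
```

```text
turn [-0.0011, -0.0003, -0.2528] shift [-0.3763, -0.2571, -0.0991] | dist mm 466 deg 14.5
```

{"op": "arm_command", "data": {
  "steps": [
    [[0, 0, -0.253], [-0.376, -0.257, -0.099], 1],
    [[0, 0, -0.253], [-0.376, -0.257, -0.099], 1],
    [[0, 0, -0.253], [-0.376, -0.257, -0.099], 1],
    [[0, 0, -0.253], [-0.376, -0.257, -0.099], 1],
    [[0, 0, -0.253], [-0.376, -0.257, -0.099], 1],
    [[0, 0, -0.253], [-0.376, -0.257, -0.099], 1],
    [[0, 0, -0.253], [-0.376, -0.257, -0.099], 1],
    [[0, 0, -0.253], [-0.376, -0.257, -0.099], 1],
    [[0, 0, -0.253], [-0.376, -0.257, -0.099], 1],
    [[0, 0, -0.253], [-0.376, -0.257, -0.099], 1]
  ]
}}

```text
time: 1.5
eef_pos: [0.4695, 0.3085, 0.3294]
tcp_rot: [0.002, 1.0, -0.0, -0.001]
contact_force: [-0.8, -0.4, 1.0]
opening: 1.004
```

```bash
python3 - <<'E'
from mv import *
import pickle
s=get_state(); show(s); c=read_camera("wrist"); pickle.dump((s,c),open("w1.pkl","wb"))
cv2.imwrite("pics/w1.png",c["frame"][:,:,::-1])
K=cam(c,s)
for n,q in dict(handle_top=(0,0,176),fork=(0,0,110),b1=(67,45,10),b2=(67,-45,10),b3=(-43,-45,10),b4=(-43,45,10),lipL=(-22,11,114),lipR=(-22,-11,114)).items(): print(n,np.round(proj(K,world("stand",*q))[0],1))
plan(world("tank",-30,0,310),ori(P["tank"][2],0.5))
E
```

```text
t 1.5 pos [0.4695 0.3085 0.3294] quat [ 0.0023  1.     -0.0005 -0.0007] F [-0.77 -0.43  0.98] M [ 0.068  0.04  -0.018] open 1.004
handle_top [316.3 277. ]
fork [316.4 253.6]
b1 [349.8 278.3]
b2 [283.1 278.1]
b3 [280.9 196.9]
b4 [352.2 197. ]
lipL [327.4 234. ]
lipR [305.5 234. ]
turn [-0.0346, -0.5008, -0.1316] shift [-0.1073, -0.317, 0.0195] | dist mm 335 deg 29.7
```

View pics/w1.png

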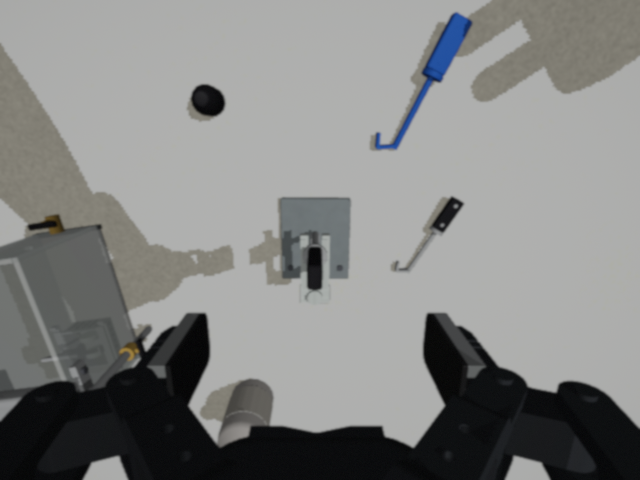

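Candidates for the hook rod, by side-camera pixel:
- Rod hung in the stand, about (338,297): larger, black handle.
- Small black and steel rod lying on the bench, about (312,440).
- Blue rod, about (445,445).
- Screwdriver, about (123,228).

I choose the hung one, and the stand crop already confirmed it. In the wrist view the handle is at (315,268). The base corners fall within about 1 px of the fit. Next I look into the tank.

{"op": "arm_command", "data": {
  "steps": [
    [[-0.035, -0.501, -0.132], [-0.107, -0.317, 0.02], 1],
    [[-0.035, -0.501, -0.132], [-0.107, -0.317, 0.02], 1],
    [[-0.035, -0.501, -0.132], [-0.107, -0.317, 0.02], 1],
    [[-0.035, -0.501, -0.132], [-0.107, -0.317, 0.02], 1],
    [[-0.035, -0.501, -0.132], [-0.107, -0.317, 0.02], 1],
    [[-0.035, -0.501, -0.132], [-0.107, -0.317, 0.02], 1],
    [[-0.035, -0.501, -0.132], [-0.107, -0.317, 0.02], 1],
    [[-0.035, -0.501, -0.132], [-0.107, -0.317, 0.02], 1]
  ]
}}

```text
time: 2.55
eef_pos: [0.5746, -0.007, 0.3092]
tcp_rot: [-0.064, 0.967, 0.017, 0.247]
contact_force: [-0.8, -0.3, 0.8]
opening: 1.003
```

```bash
python3 - <<'E'
from mv import *
import pickle
s=get_state(); show(s); c=read_camera("wrist"); pickle.dump((s,c),open("w2.pkl","wb"))
cv2.imwrite("pics/w2.png",c["frame"][:,:,::-1])
crop(c["frame"],200,120,240,200,3,"pics/w2c.png")
K=cam(c,s)
for n,q in dict(r1=(-100,42,140),r2=(-100,-42,140),r3=(100,42,140),r4=(100,-42,140),barL=(41,54,160),barR=(41,-54,160),stop=(18,36,48),stopr=(18,-36,48),bail_0=(56,0,92),bail_m7=(29,0,82)).items(): print(n,np.round(proj(K,world("tank",*q))[0],1))
E
```

```text
t 2.55 pos [ 0.5746 -0.007   0.3092] quat [-0.0644  0.9668  0.0169  0.2466] F [-0.76 -0.25  0.84] M [0.026 0.213 0.007] open 1.003
r1 [382.1  24. ]
r2 [246.3  23.6]
r3 [356.  249.3]
r4 [272.8 249.1]
barL [377.3 218. ]
barR [251.2 217.7]
stop [349.8 129.1]
stopr [279.5 128.9]
bail_0 [314.5 185.1]
bail_m7 [314.6 156.4]
```

View pics/w2.png

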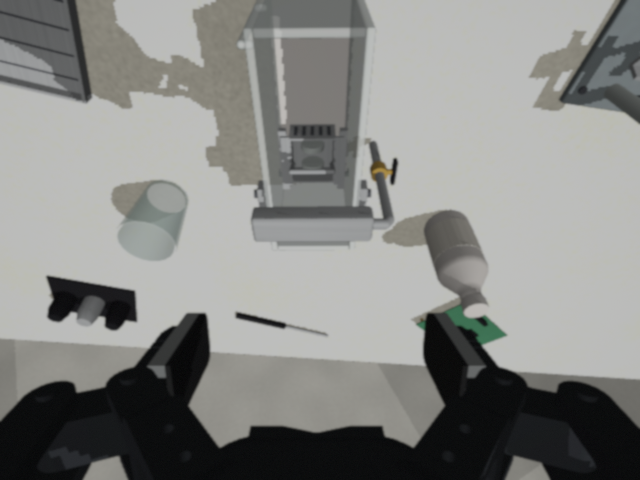

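View pics/w2c.png

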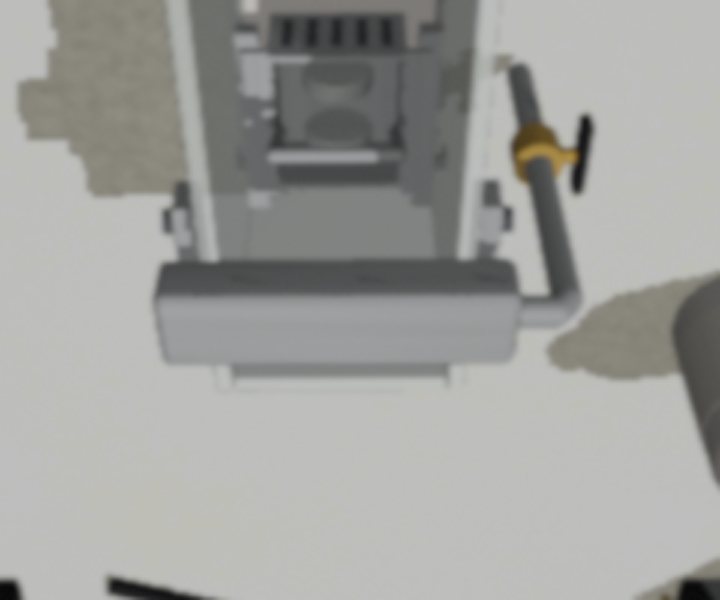

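```bash
python3 - <<'E'
from mv import *
import pickle
s,c=pickle.load(open("w2.pkl","rb")); K=cam(c,s); im=c["frame"].copy()
a=cv2.resize(im[0:130,220:400],None,fx=4,fy=4,interpolation=cv2.INTER_CUBIC)
b=cv2.resize(im[130:270,220:400],None,fx=4,fy=4,interpolation=cv2.INTER_CUBIC)
def lines(img,oy):
    for q1,q2 in [((-100,42,140),(100,42,140)),((-100,-42,140),(100,-42,140)),((-100,42,140),(-100,-42,140)),((100,42,140),(100,-42,140)),((41,54,160),(41,-54,160)),((41,54,140),(41,-54,140)),((41,54,140),(41,54,160)),((-94,36,8),(-94,-36,8)),((-94,36,8),(94,36,8)),((-94,-36,8),(94,-36,8)),((18,36,48),(18,28,48)),((18,-36,48),(18,-28,48))]:
        uv=proj(K,np.array([world("tank",*q1),world("tank",*q2)]))
        uv=((uv-[220,oy]+.5)*4).astype(int)
        cv2.line(img,tuple(map(int,uv[0])),tuple(map(int,uv[1])),(255,0,0),1)
lines(a,0);lines(b,130)
cv2.imwrite("pics/w2a.png",a[:,:,::-1]);cv2.imwrite("pics/w2b.png",b[:,:,::-1])
E
```

```text
(no output)
```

View pics/w2a.png

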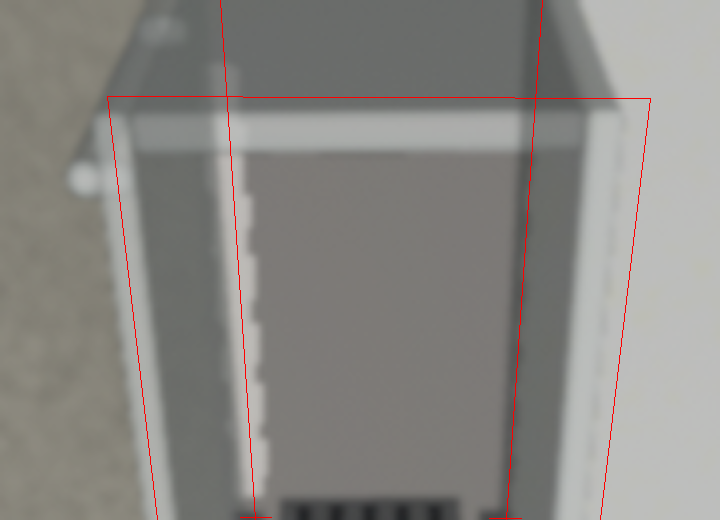

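View pics/w2b.png

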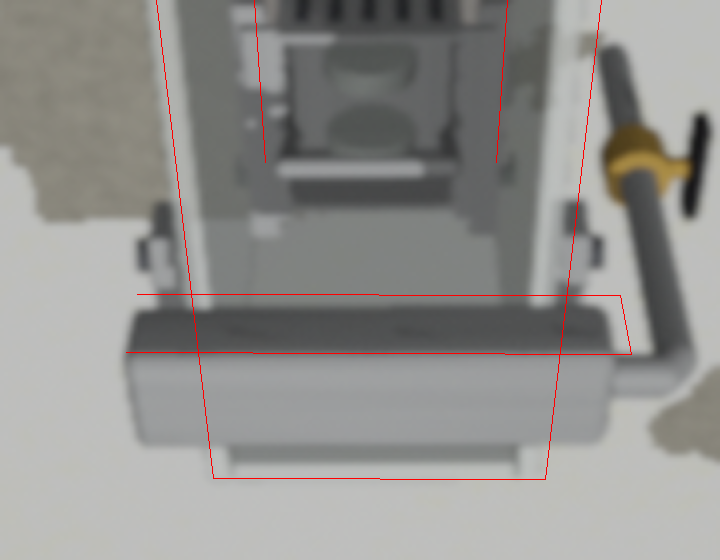

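```bash
python3 - <<'E'
from mv import *
import pickle
s,c=pickle.load(open("w1.pkl","rb"))
crop(c["frame"],260,180,110,140,5,"pics/w1c.png")
E
```

```text
(no output)
```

View pics/w1c.png

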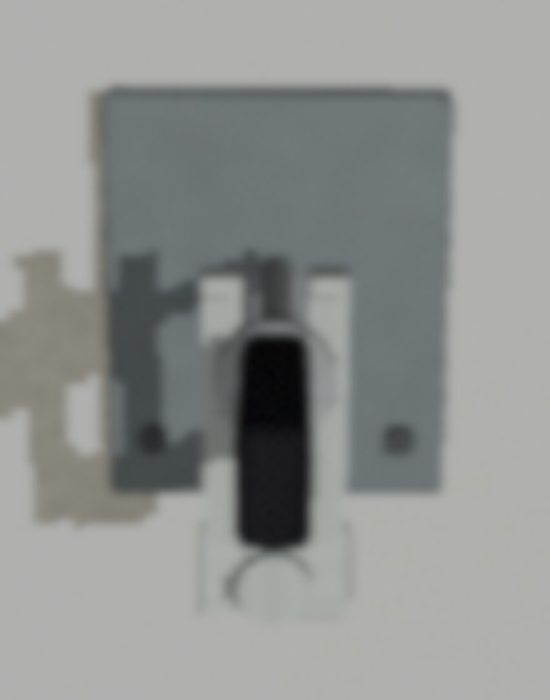

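```bash
cat > joint.py <<'E'
from mv import *
import pickle
from scipy.optimize import least_squares
C0=pickle.load(open("c0.pkl","rb")); W={"w1":pickle.load(open("w1.pkl","rb")),"w2":pickle.load(open("w2.pkl","rb"))}
def Tw(p,X):
    c,s=np.cos(p[2]),np.sin(p[2]); X=np.array(X)/1000.
    return np.array([p[0]+c*X[0]-s*X[1],p[1]+s*X[0]+c*X[1],X[2]])
O=[]
t=lambda x,y:(290+x/4-.4,140+y/4-.4); s=lambda x,y:(240+x/5-.4,150+y/5-.4); a=lambda x,y:(220+x/4-.4,y/4-.4); b=lambda x,y:(220+x/4-.4,130+y/4-.4)
for v,X,uv in [("top",(100,42,140),t(134,88)),("top",(100,-42,140),t(300,62)),("top",(-100,42,140),t(182,480)),("top",(-100,-42,140),t(352,465)),
 ("side",(100,42,140),s(135,280)),("side",(-100,42,140),s(640,287)),("side",(-100,-42,140),s(638,190)),
 ("side",(100,42,0),s(155,562)),("side",(-100,42,0),s(624,577)),
 ("w2",(-100,-42,140),a(98,110)),("w2",(-100,42,140),a(622,110)),("w2",(100,-42,140),b(215,474)),("w2",(100,42,140),b(548,474)),("w2",(41,-54,160),b(126,353)),("w2",(41,54,160),b(612,353))]: O.append((v,0,X,uv))
t=lambda x,y:(170+x/7-.4,210+y/7-.4); s=lambda x,y:(260+x/4-.4,260+y/4-.4); w=lambda x,y:(260+x/5-.4,180+y/5-.4)
for v,X,uv in [("top",(67,45,10),t(100,133)),("top",(67,-45,10),t(390,138)),("top",(-43,-45,10),t(378,490)),("top",(-43,45,10),t(86,487)),
 ("side",(67,45,10),s(128,470)),("side",(-43,45,10),s(392,512)),("side",(-43,-45,10),s(425,352)),
 ("w1",(-43,-45,10),w(105,94)),("w1",(-43,45,10),w(450,94)),("w1",(67,-45,10),w(110,491)),("w1",(67,45,10),w(440,491)),("w1",(-22,-15,114),w(200,277)),("w1",(-22,15,114),w(350,277))]: O.append((v,3,X,uv))
def K_(v,q):
    if v in C0:
        f,cx,cy,Pp,M=cam(C0[v]); i=6 if v=="top" else 12
    else:
        s_,c=W[v]; f,cx,cy,Pp,M=cam(c,s_); i=18
    M2=M@R.from_rotvec(q[i+3:i+6]/100).as_matrix()
    if v[0]=="w": f=f*(1+q[24])
    return f,cx,cy,Pp+M@(q[i:i+3]/1000),M2
def res(q):
    r=[(proj(K_(v,q),Tw(q[i:i+3],X))[0]-uv) for v,i,X,uv in O]
    return np.concatenate(r)
pri=lambda q:np.concatenate([q[6:9]/2,q[9:12]/.5,q[12:15]/2,q[15:18]/.5,q[18:21]/2,q[21:24]/.5,[q[24]/.02]])
q0=np.zeros(25); q0[:3]=P["tank"]; q0[3:6]=P["stand"]
r=least_squares(lambda q:np.concatenate([res(q),pri(q)]),q0,loss="soft_l1",x_scale="jac")
q=r.x; print("tank",q[:3].round(4),"stand",q[3:6].round(4)); print(q[6:].round(2))
for o,e in zip(O,res(q).reshape(-1,2)): print(o[0],o[2],e.round(1))
np.save("q.npy",q)
E
python3 joint.py
```

```text
tank [ 0.6053 -0.0062  0.1397] stand [ 0.5115  0.3061 -0.0063]
[ 0.31 -0.02  0.62  0.01 -0.08  0.11 -0.21  0.92  0.06  0.13 -0.13 -0.43
  0.35 -0.92  0.3   0.02 -0.01  0.01 -0.02]
top (100, 42, 140) [-0.8 -0.8]
top (100, -42, 140) [-0.   0.1]
top (-100, 42, 140) [0.6 1.6]
top (-100, -42, 140) [ 1.2 -0.3]
side (100, 42, 140) [-1.  -0.4]
side (-100, 42, 140) [0.9 0.8]
side (-100, -42, 140) [ 1.  -0.3]
side (100, 42, 0) [-0.8  1.5]
side (-100, 42, 0) [1.6 1.4]
w2 (-100, -42, 140) [-0.5  0.8]
w2 (-100, 42, 140) [ 1.3 -0.1]
w2 (100, -42, 140) [-0.6  0.4]
w2 (100, 42, 140) [-2.4  0.1]
w2 (41, -54, 160) [-0.2  0. ]
w2 (41, 54, 160) [ 1.7 -0.5]
top (67, 45, 10) [ 0.  -0.1]
top (67, -45, 10) [-0.1 -0.2]
top (-43, -45, 10) [-0.3  0.3]
top (-43, 45, 10) [-0.2  0. ]
side (67, 45, 10) [-2.4 -0.5]
side (-43, 45, 10) [ 0.1 -0.4]
side (-43, -45, 10) [ 0. -1.]
w1 (-43, -45, 10) [-0.4 -0.1]
w1 (-43, 45, 10) [0.3 0.1]
w1 (67, -45, 10) [ 0.8 -0.1]
w1 (67, 45, 10) [-0.1  0.1]
w1 (-22, -15, 114) [ 0.4 -0.4]
w1 (-22, 15, 114) [-0.5 -0.3]
```

```bash
python3 - <<'E'
import joint
from joint import *
q=joint.q
Pz=dict(np.load("poses.npz")); Pz["tank"]=q[:3]; Pz["stand"]=q[3:6]; np.savez("poses.npz",**Pz)
obs=[("w2",(307.4,172.1)),("top",(290+238/4-.4,140+208/4-.4))]
f=lambda p:np.concatenate([proj(K_(v,q),Tw(q[:3],p))[0]-uv for v,uv in obs])
r=least_squares(f,[40,0,90]); print("bar xyz in tank",r.x.round(1),f(r.x).round(1))
for z in (82,86,90,92):
  for v,uv in obs:
    X=onplane(K_(v,q),uv,z/1000.)[0]; d=X[:2]-q[:2]; c,s=np.cos(q[2]),np.sin(q[2]); print(z,v,"x",round(1e3*(c*d[0]+s*d[1]),1),"y",round(1e3*(-s*d[0]+c*d[1]),1))
# features: basket body near edge & lens etc
b=lambda x,y:(220+x/4-.4,130+y/4-.4)
for n,uv,z in [("body top near edge",b(310,38),46),("far edge of body?",b(370,205),46)]:
    X=onplane(K_("w2",q),uv,z/1000.)[0]; d=X[:2]-q[:2]; c,s=np.cos(q[2]),np.sin(q[2]); print(n,round(1e3*(c*d[0]+s*d[1]),1),round(1e3*(-s*d[0]+c*d[1]),1))
E
```

```text
tank [ 0.6053 -0.0062  0.1397] stand [ 0.5115  0.3061 -0.0063]
[ 0.31 -0.02  0.62  0.01 -0.08  0.11 -0.21  0.92  0.06  0.13 -0.13 -0.43
  0.35 -0.92  0.3   0.02 -0.01  0.01 -0.02]
top (100, 42, 140) [-0.8 -0.8]
top (100, -42, 140) [-0.   0.1]
top (-100, 42, 140) [0.6 1.6]
top (-100, -42, 140) [ 1.2 -0.3]
side (100, 42, 140) [-1.  -0.4]
side (-100, 42, 140) [0.9 0.8]
side (-100, -42, 140) [ 1.  -0.3]
side (100, 42, 0) [-0.8  1.5]
side (-100, 42, 0) [1.6 1.4]
w2 (-100, -42, 140) [-0.5  0.8]
w2 (-100, 42, 140) [ 1.3 -0.1]
w2 (100, -42, 140) [-0.6  0.4]
w2 (100, 42, 140) [-2.4  0.1]
w2 (41, -54, 160) [-0.2  0. ]
w2 (41, 54, 160) [ 1.7 -0.5]
top (67, 45, 10) [ 0.  -0.1]
top (67, -45, 10) [-0.1 -0.2]
top (-43, -45, 10) [-0.3  0.3]
top (-43, 45, 10) [-0.2  0. ]
side (67, 45, 10) [-2.4 -0.5]
side (-43, 45, 10) [ 0.1 -0.4]
side (-43, -45, 10) [ 0. -1.]
w1 (-43, -45, 10) [-0.4 -0.1]
w1 (-43, 45, 10) [0.3 0.1]
w1 (67, -45, 10) [ 0.8 -0.1]
w1 (67, 45, 10) [-0.1  0.1]
w1 (-22, -15, 114) [ 0.4 -0.4]
w1 (-22, 15, 114) [-0.5 -0.3]
bar xyz in tank [41.8 -5.6 88.6] [ 0.2 -0.   0.3 -0.1]
82 w2 x 46.1 y -6.0
82 top x 43.0 y -5.2
86 w2 x 43.5 y -5.8
86 top x 42.2 y -5.0
90 w2 x 40.8 y -5.7
90 top x 41.4 y -4.8
92 w2 x 39.5 y -5.6
92 top x 41.1 y -4.7
body top near edge 28.5 -17.2
far edge of body? 82.3 -1.9
```

```bash
python3 - <<'E'
from mv import *
plan(world("stand",0,0,250),ori(P["stand"][2]))
E
```

```text
turn [0.0357, 0.4992, 0.137] shift [0.0469, 0.3186, 0.0423] | dist mm 325 deg 29.7
```

{"op": "arm_command", "data": {
  "steps": [
    [[0.0357, 0.4992, 0.137], [0.0469, 0.3186, 0.0423], 1],
    [[0.0357, 0.4992, 0.137], [0.0469, 0.3186, 0.0423], 1],
    [[0.0357, 0.4992, 0.137], [0.0469, 0.3186, 0.0423], 1],
    [[0.0357, 0.4992, 0.137], [0.0469, 0.3186, 0.0423], 1],
    [[0.0357, 0.4992, 0.137], [0.0469, 0.3186, 0.0423], 1],
    [[0.0357, 0.4992, 0.137], [0.0469, 0.3186, 0.0423], 1],
    [[0.0357, 0.4992, 0.137], [0.0469, 0.3186, 0.0423], 1],
    [[0.0357, 0.4992, 0.137], [0.0469, 0.3186, 0.0423], 1]
  ]
}}

```text
time: 3.6
eef_pos: [0.5118, 0.3054, 0.2507]
tcp_rot: [0.003, 1.0, -0.0, 0.001]
contact_force: [0.0, -0.1, -0.1]
opening: 0.999
```

```bash
python3 - <<'E'
from mv import *
s=get_state(); show(s); c=read_camera("wrist"); cv2.imwrite("pics/w3.png",c["frame"][:,:,::-1])
print(proj(cam(c,s),np.array([world("stand",0,0,176),world("stand",0,0,116),world("stand",-22,0,114)])).round(1))
plan(world("stand",0,0,131),ori(P["stand"][2]))
E
```

```text
t 3.6 pos [0.5118 0.3054 0.2507] quat [ 0.0034  1.     -0.0001  0.0005] F [ 0.   -0.06 -0.06] M [0.001 0.017 0.008] open 0.999
[[318.1 261.5]
 [317.8 236.3]
 [317.8 208. ]]
turn [-0.0001, 0.0011, -0.0014] shift [0.0006, 0.0011, 0.1197] | dist mm 120 deg 0.1
```

View pics/w3.png

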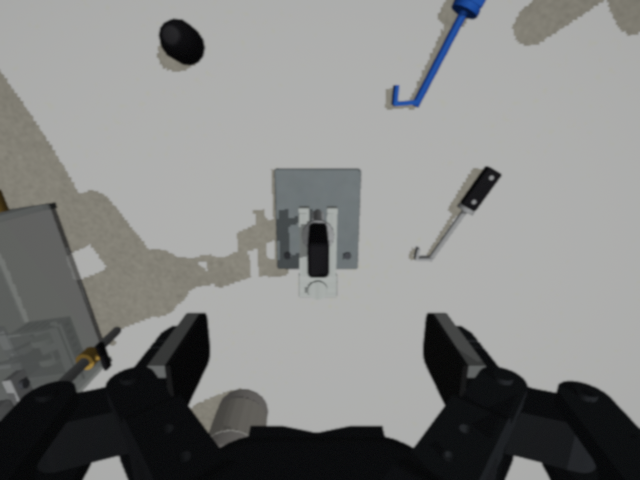

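Handle at (318,250) and fork at (318,208), both matching the prediction. I descend and grip.

{"op": "arm_command", "data": {
  "steps": [
    [[0, 0, 0], [0, 0.001, 0.04], 1],
    [[0, 0, 0], [0, 0.001, 0.08], 1],
    [[0, 0, 0], [0.0005, 0.001, 0.11], 1],
    [[0, 0, 0], [0.0005, 0.001, 0.12], 1],
    [[0, 0, 0], [0.0005, 0.001, 0.12], 0],
    [[0, 0, 0], [0.0005, 0.001, 0.12], -0.5],
    [[0, 0, 0], [0.0005, 0.001, 0.12], -1],
    [[0, 0, 0], [0.0005, 0.001, 0.12], -1],
    [[0, 0, 0], [0.0005, 0.001, 0.12], -1],
    [[0, 0, 0], [0.0005, 0.001, 0.12], -1],
    [[0, 0, 0], [0.0005, 0.001, 0.12], -1]
  ],
  "force": 110
}}

```text
time: 5.03
eef_pos: [0.5123, 0.3064, 0.1319]
tcp_rot: [0.004, 1.0, 0.0, 0.001]
contact_force: [-0.7, -0.2, 5.4]
opening: 0.15
```

```bash
python3 - <<'E'
from mv import *
s=get_state(); show(s); c=read_camera("wrist"); cv2.imwrite("pics/w4.png",c["frame"][:,:,::-1])
E
```

```text
t 5.03 pos [0.5123 0.3064 0.1319] quat [0.0038 1.     0.0004 0.0014] F [-0.67 -0.23  5.42] M [0.033 0.154 0.034] open 0.15
```

View pics/w4.png

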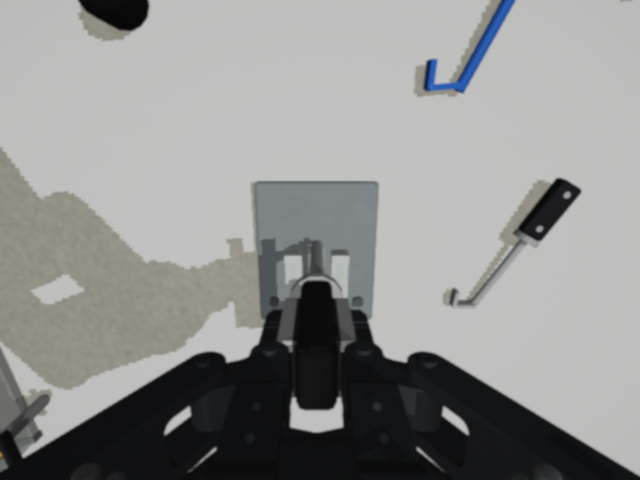

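{"op": "arm_command", "data": {
  "steps": [
    [[0, 0, 0], [0, 0, -0.005], -1],
    [[0, 0, 0], [0, 0, -0.011], -1],
    [[0, 0, 0], [0, 0, -0.011], -1],
    [[0, 0, 0], [0.02, 0, -0.012], -1],
    [[0, 0, 0], [0.045, 0, -0.012], -1],
    [[0, 0, 0], [0.07, 0, -0.012], -1],
    [[0, 0, 0], [0.075, 0, -0.05], -1],
    [[0, 0, 0], [0.075, 0, -0.11], -1],
    [[0, 0, 0], [0.075, 0, -0.17], -1],
    [[0, 0, 0], [0.075, 0, -0.24], -1],
    [[0, 0, 0], [0.075, 0, -0.24], -1]
  ]
}}

```text
time: 6.45
eef_pos: [0.4382, 0.3076, 0.3784]
tcp_rot: [0.004, 1.0, 0.003, 0.007]
contact_force: [-0.6, -0.7, -0.3]
opening: 0.145
```

```bash
python3 - <<'E'
from mv import *
import pickle
s=get_state(); show(s)
cs={n:read_camera(n) for n in ("wrist","side","top")}; pickle.dump((s,cs),open("w5.pkl","wb"))
c=cs["wrist"]; K=cam(c,s); r=R.from_quat(s["tcp_rot"])
g=lambda x,y,z: s["eef_pos"]+r.apply(np.array([-x+.8,y,-z-14.1])/1000)  # rod coords rel. handle centre
print("crook",proj(K,g(19,0,-129)).round(1),"shank end",proj(K,g(0,0,-123)).round(1))
print("crook side",proj(cam(cs["side"]),g(19,0,-129)).round(1),"handle side",proj(cam(cs["side"]),g(0,0,30)).round(1))
cv2.imwrite("pics/w5.png",c["frame"][:,:,::-1]); 
u=proj(cam(cs["side"]),g(19,0,-80))[0].astype(int); crop(cs["side"]["frame"],max(u[0]-60,0),max(u[1]-70,0),140,140,4,"pics/s5.png"); print(u)
E
```

```text
t 6.45 pos [0.4382 0.3076 0.3784] quat [0.0038 1.     0.0027 0.0066] F [-0.55 -0.74 -0.32] M [-0.016 -0.017 -0.01 ] open 0.145
crook [[316.9 267.4]] shank end [[316.9 245.2]]
crook side [[375.9 235.1]] handle side [[399.6 126.6]]
[378 203]
```

View pics/w5.png

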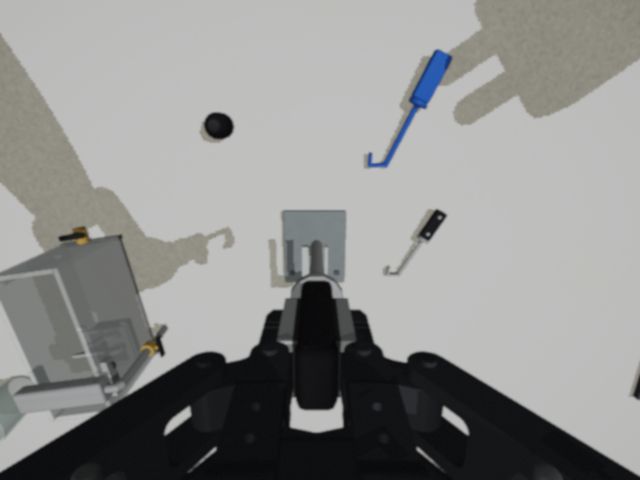

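View pics/s5.png

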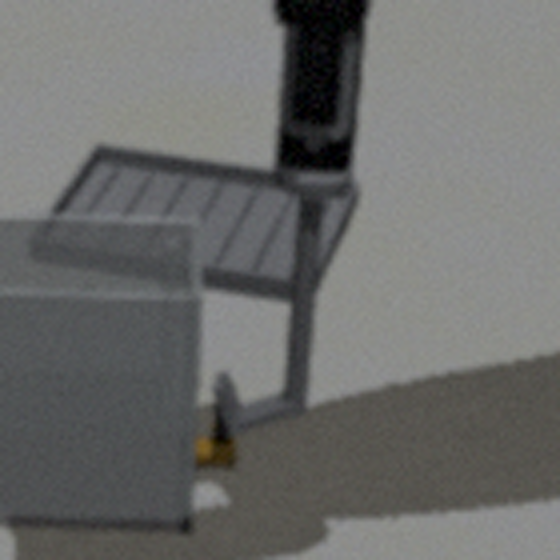

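```bash
python3 - <<'E' | tail -8
import joint
from joint import *
q=joint.q
s,cs=pickle.load(open("w5.pkl","rb")); r=R.from_quat(s["tcp_rot"])
g=lambda x,y,z: s["eef_pos"]+r.apply(np.array([-x+.8,y,-z-14.1])/1000)
for n,p in dict(crook=(19,0,-129),tip=(26,0,-114),shankend=(0,0,-123),collar=(0,0,-36)).items(): print(n,proj(K_("side",q),g(*p))[0].round(1),((proj(K_("side",q),g(*p))[0]-[318,133])*4).round(0))
E
```

```text
w1 (67, -45, 10) [ 0.8 -0.1]
w1 (67, 45, 10) [-0.1  0.1]
w1 (-22, -15, 114) [ 0.4 -0.4]
w1 (-22, 15, 114) [-0.5 -0.3]
crook [375.3 236.2] [229. 413.]
tip [370.8 226.3] [211. 373.]
shankend [389.5 234.2] [286. 405.]
collar [394.4 176.7] [306. 175.]
```

```bash
cat >> mv.py <<'E'
CT=np.array([-18.2,0,114.9])/1000
def tcp_for(fr,x,y,z,lean,yaw=None):
    o=ori(P[fr][2] if yaw is None else yaw,lean); return world(fr,x,y,z)-o.apply(CT),o
def crook(fr,s=None):
    s=s or get_state(); w=s["eef_pos"]+R.from_quat(s["tcp_rot"]).apply(CT); p=P[fr]; d=w[:2]-p[:2]; c,n=np.cos(p[2]),np.sin(p[2])
    rr=R.from_euler('z',-p[2])*R.from_quat(s["tcp_rot"])*R.from_quat([0,1,0,0]).inv()
    print("crook in",fr,np.round([1e3*(c*d[0]+n*d[1]),1e3*(-n*d[0]+c*d[1]),1e3*w[2]],1),"rotvec",rr.as_rotvec().round(4))
def rows(fr,pts,yaw=None):
    s=get_state(); r0=R.from_quat(s["tcp_rot"])
    for (x,y,z,l) in pts:
        p,o=tcp_for(fr,x,y,z,l,yaw); print([np.round((r0.inv()*o).as_rotvec(),4).tolist(),np.round(r0.inv().apply(p-s["eef_pos"]),4).tolist()],"tcp",p.round(3))
E
python3 - <<'E'
from mv import *
show(); crook("tank"); rows("tank",[(15,-.5,200,.5)])
E
```

```text
t 6.6 pos [0.4362 0.3066 0.3702] quat [ 0.0038  1.     -0.0001  0.0004] F [-0.13 -0.59 -1.77] M [0.011 0.076 0.001] open 0.147
crook in tank [-105.8  330.7  255.3] rotvec [-0.0002 -0.0009 -0.1473]
[[-0.0371, -0.4982, -0.1442], [-0.1161, -0.3203, 0.0783]] tcp [ 0.55  -0.015  0.292]
```

{"op": "arm_command", "data": {
  "steps": [
    [[-0.037, -0.498, -0.144], [-0.116, -0.32, 0.078], -1],
    [[-0.037, -0.498, -0.144], [-0.116, -0.32, 0.078], -1],
    [[-0.037, -0.498, -0.144], [-0.116, -0.32, 0.078], -1],
    [[-0.037, -0.498, -0.144], [-0.116, -0.32, 0.078], -1],
    [[-0.037, -0.498, -0.144], [-0.116, -0.32, 0.078], -1],
    [[-0.037, -0.498, -0.144], [-0.116, -0.32, 0.078], -1],
    [[-0.037, -0.498, -0.144], [-0.116, -0.32, 0.078], -1],
    [[-0.037, -0.498, -0.144], [-0.116, -0.32, 0.078], -1],
    [[-0.037, -0.498, -0.144], [-0.116, -0.32, 0.078], -1]
  ]
}}

```text
time: 7.72
eef_pos: [0.5493, -0.013, 0.2916]
tcp_rot: [-0.068, 0.967, 0.018, 0.246]
contact_force: [0.0, -0.7, -2.1]
opening: 0.151
```

```bash
python3 - <<'E'
from mv import *
import pickle
show(); crook("tank"); s=get_state(); cs={n:read_camera(n) for n in ("wrist","side","top")}; pickle.dump((s,cs),open("w6.pkl","wb"))
cv2.imwrite("pics/w6.png",cs["wrist"]["frame"][:,:,::-1]); crop(cs["side"]["frame"],240,120,160,150,5,"pics/s6.png"); crop(cs["top"]["frame"],290,140,130,140,4,"pics/t6.png")
rows("tank",[(15,-.5,150,.5),(15,-.5,110,.5),(15,-.5,80,.5),(15,-.5,63,.5)])
E
```

```text
t 7.72 pos [ 0.5493 -0.013   0.2916] quat [-0.0683  0.9667  0.0177  0.2461] F [ 0.04 -0.69 -2.06] M [-0.053  0.41   0.018] open 0.151
crook in tank [ 14.5   1.3 199.4] rotvec [ 0.001  -0.4986  0.0014]
[[0.0006, 0.0001, 0.0015], [0.0242, -0.0014, 0.0443]] tcp [ 0.55  -0.015  0.242]
[[0.0006, 0.0001, 0.0015], [0.0434, -0.0014, 0.0794]] tcp [ 0.55  -0.015  0.202]
[[0.0006, 0.0001, 0.0015], [0.0578, -0.0014, 0.1058]] tcp [ 0.55  -0.015  0.172]
[[0.0006, 0.0001, 0.0015], [0.0659, -0.0014, 0.1207]] tcp [ 0.55  -0.015  0.155]
```

View pics/w6.png

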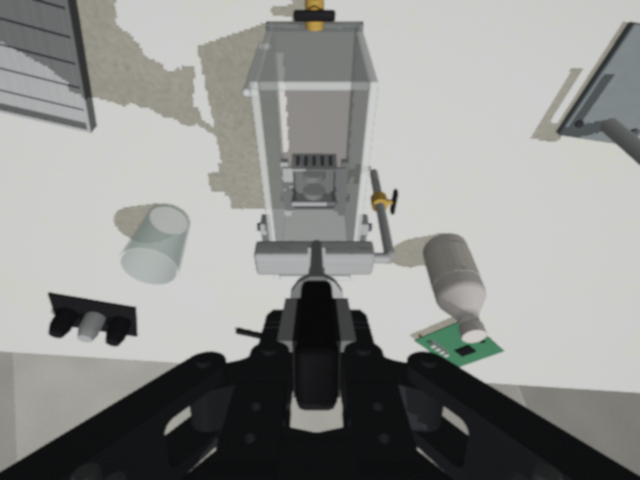

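View pics/t6.png

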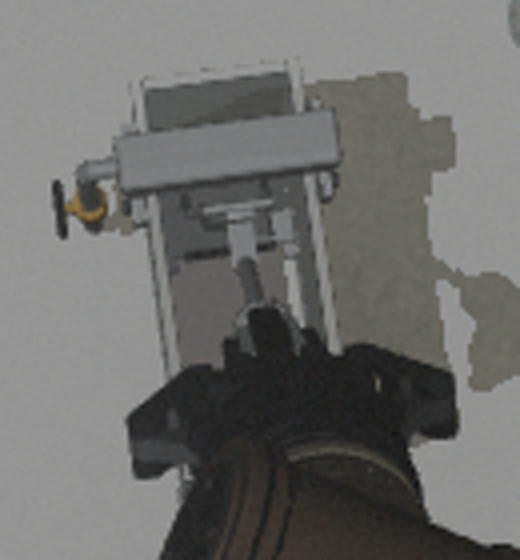

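View pics/s6.png

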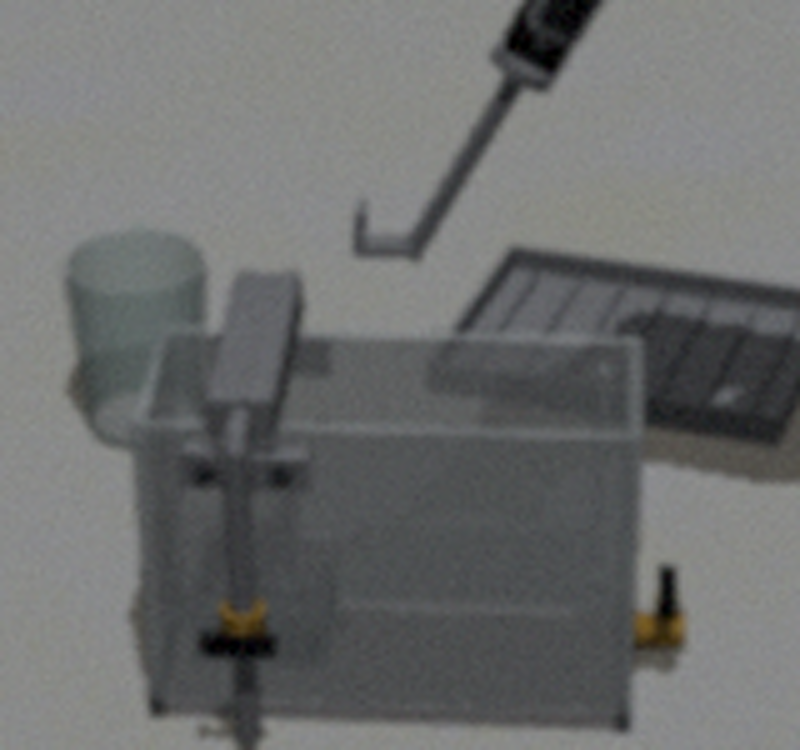

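The bail bar in the wrist view, x about 291–338, is centred about 1 px left of the shank (316). The side crop shows the slant level with the crook at (360,248). I descend into the well.

{"op": "arm_command", "data": {
  "steps": [
    [[0, 0, 0.0015], [0.012, -0.0014, 0.022], -1],
    [[0, 0, 0.0015], [0.0242, -0.0014, 0.0443], -1],
    [[0, 0, 0.0015], [0.0338, -0.0014, 0.062], -1],
    [[0, 0, 0.0015], [0.0434, -0.0014, 0.0794], -1],
    [[0, 0, 0.0015], [0.0507, -0.0014, 0.0926], -1],
    [[0, 0, 0.0015], [0.0578, -0.0014, 0.1058], -1],
    [[0, 0, 0.0015], [0.0625, -0.0014, 0.114], -1],
    [[0, 0, 0.0015], [0.0659, -0.0014, 0.1207], -1],
    [[0, 0, 0.0015], [0.0659, -0.0014, 0.1207], -1]
  ]
}}

```text
time: 9.0
eef_pos: [0.5497, -0.0145, 0.1545]
tcp_rot: [-0.068, 0.967, 0.018, 0.246]
contact_force: [-0.3, -0.3, -0.9]
opening: 0.149
```

```bash
python3 - <<'E'
from mv import *
import pickle
show(); crook("tank"); s=get_state(); cs={n:read_camera(n) for n in ("wrist","side","top")}; pickle.dump((s,cs),open("w7.pkl","wb"))
crop(cs["wrist"]["frame"],220,100,200,200,4,"pics/w7.png"); crop(cs["side"]["frame"],240,150,160,120,5,"pics/s7.png"); crop(cs["top"]["frame"],320,160,70,80,8,"pics/t7.png")
rows("tank",[(30,-.5,63,.5),(42,-.5,63,.5),(53,-.5,63,.5)])
E
```

```text
t 9.0 pos [ 0.5497 -0.0145  0.1545] quat [-0.0676  0.9666  0.0178  0.2464] F [-0.27 -0.29 -0.87] M [-0.044  0.399 -0.018] open 0.149
crook in tank [14.8 -0.4 62.4] rotvec [ 0.001  -0.4993 -0.0001]
[[0.0001, 0.0013, 0.0001], [-0.0124, 0.0003, 0.0076]] tcp [ 0.565 -0.012  0.155]
[[0.0001, 0.0013, 0.0001], [-0.0229, 0.0003, 0.0134]] tcp [ 0.577 -0.011  0.155]
[[0.0001, 0.0013, 0.0001], [-0.0326, 0.0003, 0.0186]] tcp [ 0.588 -0.009  0.155]
```

View pics/w7.png

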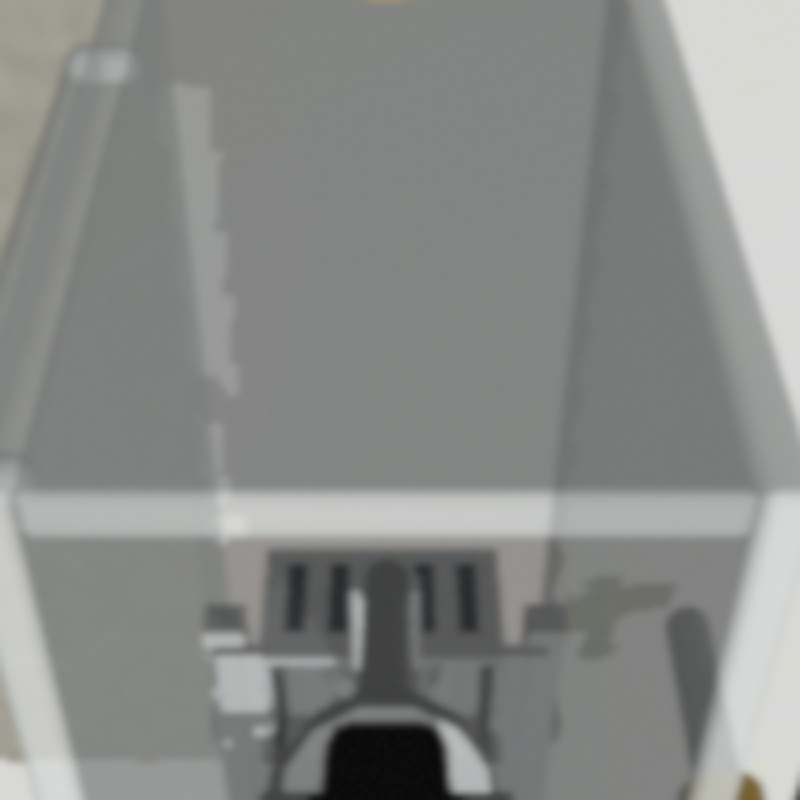

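View pics/t7.png

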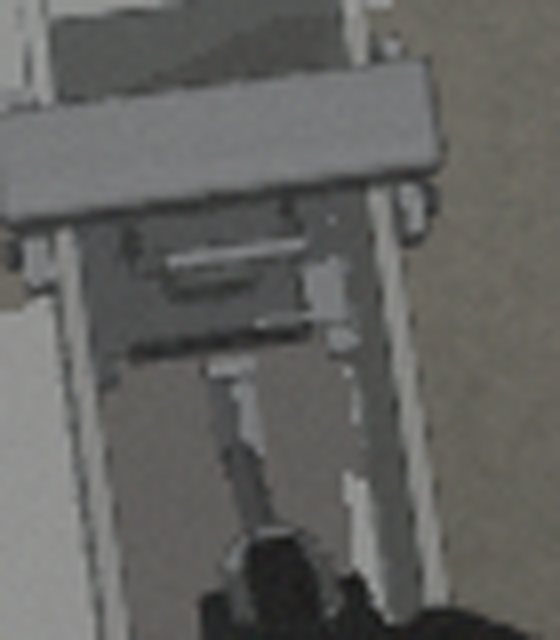

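View pics/s7.png

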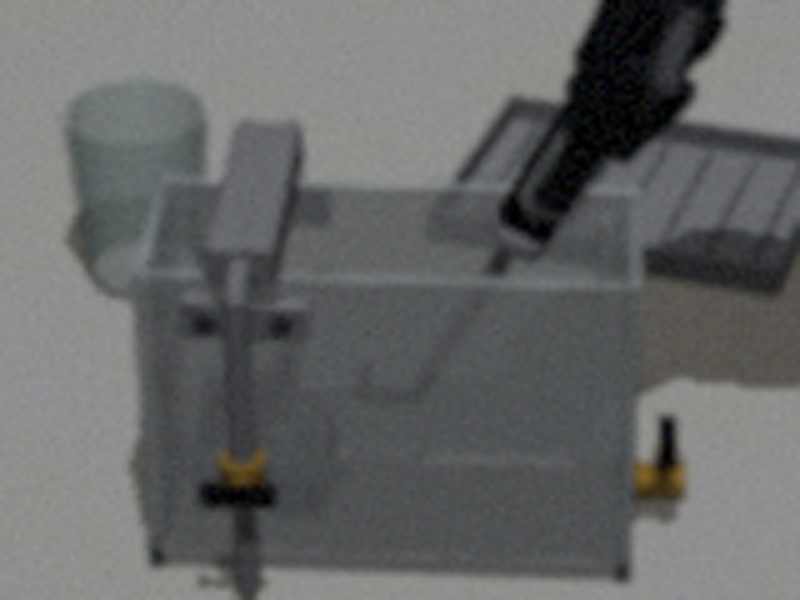

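{"op": "arm_command", "data": {
  "steps": [
    [[0, 0.0013, 0], [-0.006, 0.0003, 0.004], -1],
    [[0, 0.0013, 0], [-0.0124, 0.0003, 0.0076], -1],
    [[0, 0.0013, 0], [-0.018, 0.0003, 0.0106], -1],
    [[0, 0.0013, 0], [-0.0229, 0.0003, 0.0134], -1],
    [[0, 0.0013, 0], [-0.0282, 0.0003, 0.0162], -1],
    [[0, 0.0013, 0], [-0.0335, 0.0003, 0.0191], -1],
    [[0, 0.0013, 0], [-0.0335, 0.0003, 0.0191], -1]
  ]
}}

```text
time: 10.02
eef_pos: [0.5889, -0.009, 0.1552]
tcp_rot: [-0.068, 0.967, 0.017, 0.247]
contact_force: [-0.7, 0.4, -1.0]
opening: 0.152
```

```bash
python3 - <<'E'
from mv import *
import pickle
show(); crook("tank"); s=get_state(); cs={n:read_camera(n) for n in ("side","top")}; pickle.dump((s,cs),open("w8.pkl","wb"))
crop(cs["side"]["frame"],260,180,100,80,7,"pics/s8.png"); crop(cs["top"]["frame"],320,160,70,80,7,"pics/t8.png")
rows("tank",[(54,-.5,70,.5),(55,-.5,77,.5),(57,-.5,83,.5),(59,-.5,87,.5),(60,-.5,91,.5)])
E
```

```text
t 10.03 pos [ 0.5889 -0.009   0.1552] quat [-0.0678  0.9665  0.0173  0.2468] F [-0.69  0.43 -0.99] M [-0.08   0.407 -0.005] open 0.152
crook in tank [54.4 -0.4 63.1] rotvec [ 0.0001 -0.5001  0.0004]
[[0.0003, -0.0004, 0.0002], [-0.0034, -0.0001, -0.0062]] tcp [ 0.589 -0.009  0.162]
[[0.0003, -0.0004, 0.0002], [-0.0077, -0.0001, -0.0119]] tcp [ 0.589 -0.009  0.169]
[[0.0003, -0.0004, 0.0002], [-0.0123, -0.0001, -0.0162]] tcp [ 0.591 -0.009  0.175]
[[0.0003, -0.0004, 0.0002], [-0.016, -0.0001, -0.0188]] tcp [ 0.593 -0.008  0.179]
[[0.0003, -0.0004, 0.0002], [-0.0188, -0.0001, -0.0218]] tcp [ 0.594 -0.008  0.183]
```

View pics/t8.png

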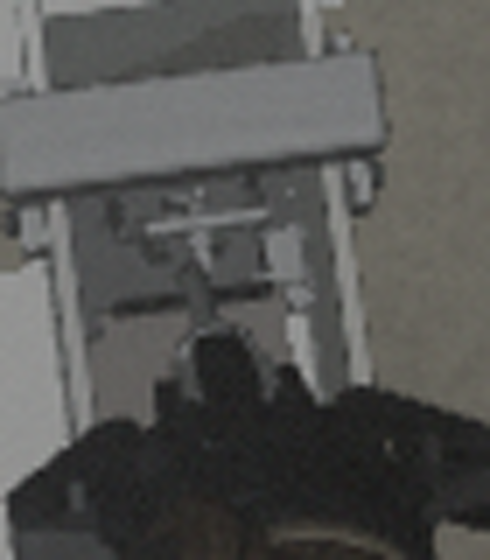

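View pics/s8.png

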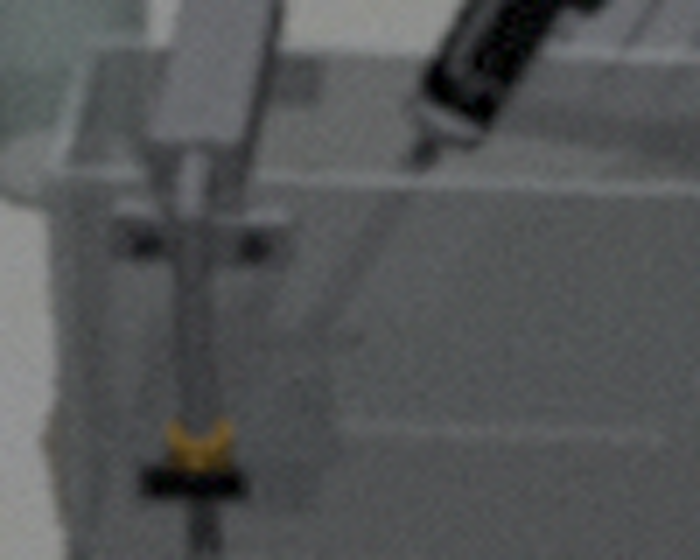

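The tip shows beyond the bar at (200,188), with the bar over the strip at (205,220), so the hook is under it. I raise gently.

{"op": "arm_command", "data": {
  "steps": [
    [[0, 0, 0], [-0.0034, 0, -0.0062], -1],
    [[0, 0, 0], [-0.0077, 0, -0.0119], -1],
    [[0, 0, 0], [-0.01, 0, -0.014], -1],
    [[0, 0, 0], [-0.0123, 0, -0.0162], -1],
    [[0, 0, 0], [-0.014, 0, -0.0175], -1],
    [[0, 0, 0], [-0.016, 0, -0.0188], -1],
    [[0, 0, 0], [-0.016, 0, -0.0188], -1]
  ]
}}

```text
time: 11.0
eef_pos: [0.5929, -0.0081, 0.1783]
tcp_rot: [-0.068, 0.967, 0.018, 0.246]
contact_force: [-0.7, 0.6, -3.8]
opening: 0.152
```

```bash
python3 - <<'E'
from mv import *
show(); crook("tank")
c=read_camera("top"); crop(c["frame"],320,160,70,80,7,"pics/t9.png")
rows("tank",[(60,-.5,90,.5),(60,-.5,93,.5),(60,-.5,97,.5)])
E
```

```text
t 11.0 pos [ 0.5929 -0.0081  0.1783] quat [-0.0678  0.9668  0.0177  0.2457] F [-0.69  0.65 -3.82] M [0.004 0.622 0.011] open 0.152
crook in tank [58.3  0.  86. ] rotvec [ 0.001  -0.4978  0.0004]
[[0.0011, -0.002, 0.0], [-0.0031, -0.0004, -0.0026]] tcp [ 0.594 -0.008  0.182]
[[0.0011, -0.002, 0.0], [-0.0045, -0.0004, -0.0053]] tcp [ 0.594 -0.008  0.185]
[[0.0011, -0.002, 0.0], [-0.0064, -0.0004, -0.0088]] tcp [ 0.594 -0.008  0.189]
```

View pics/t9.png

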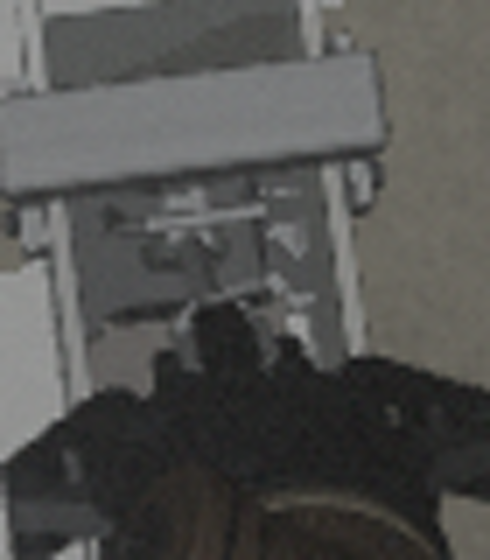

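```bash
python3 - <<'E'
from mv import *
rows("tank",[(57.5,-.4,84,.45),(57,-.4,82,.38),(56.5,-.4,80,.31),(56,-.4,80,.25)])
E
```

```text
[[0.0011, 0.048, 0.0], [-0.0038, -0.0003, 0.0007]] tcp [ 0.597 -0.008  0.18 ]
[[0.0011, 0.118, 0.0001], [-0.0105, -0.0003, 0.0016]] tcp [ 0.603 -0.007  0.182]
[[0.0011, 0.188, 0.0001], [-0.0173, -0.0003, 0.0031]] tcp [ 0.609 -0.006  0.184]
[[0.0011, 0.248, 0.0001], [-0.0238, -0.0003, 0.0033]] tcp [ 0.615 -0.005  0.187]
```

{"op": "arm_command", "data": {
  "steps": [
    [[0.001, 0.024, 0], [-0.0017, 0, 0.0017], -1],
    [[0.001, 0.048, 0], [-0.0038, -0.0003, 0.0007], -1],
    [[0.001, 0.118, 0], [-0.0105, -0.0003, 0.0016], -1],
    [[0.001, 0.188, 0], [-0.0173, -0.0003, 0.0031], -1],
    [[0.001, 0.248, 0], [-0.0238, -0.0003, 0.0033], -1],
    [[0.001, 0.248, 0], [-0.0238, -0.0003, 0.0033], -1]
  ]
}}

```text
time: 11.8
eef_pos: [0.6171, -0.0053, 0.1881]
tcp_rot: [-0.07, 0.99, 0.008, 0.126]
contact_force: [0.2, 0.5, -2.8]
opening: 0.151
```

```bash
python3 - <<'E'
from mv import *
show(); crook("tank")
c=read_camera("top"); crop(c["frame"],320,160,70,80,7,"pics/t10.png"); c=read_camera("side"); crop(c["frame"],260,180,100,80,7,"pics/s10.png")
rows("tank",[(57,-.4,83,.25),(58,-.4,85,.25),(59,-.4,87,.25),(59.5,-.4,89,.25)])
E
```

```text
t 11.8 pos [ 0.6171 -0.0053  0.1881] quat [-0.0696  0.9896  0.0083  0.1257] F [ 0.22  0.49 -2.79] M [0.017 0.18  0.019] open 0.151
crook in tank [58.1 -0.8 81.4] rotvec [-0.001  -0.2526  0.0007]
[[-0.0001, 0.0006, 0.0004], [-0.0016, -0.0, -0.0027]] tcp [ 0.616 -0.005  0.19 ]
[[-0.0001, 0.0006, 0.0004], [-0.003, -0.0, -0.0044]] tcp [ 0.617 -0.005  0.192]
[[-0.0001, 0.0006, 0.0004], [-0.0045, -0.0, -0.0061]] tcp [ 0.618 -0.005  0.194]
[[-0.0001, 0.0006, 0.0004], [-0.0055, -0.0, -0.0079]] tcp [ 0.619 -0.005  0.196]
```

View pics/t10.png

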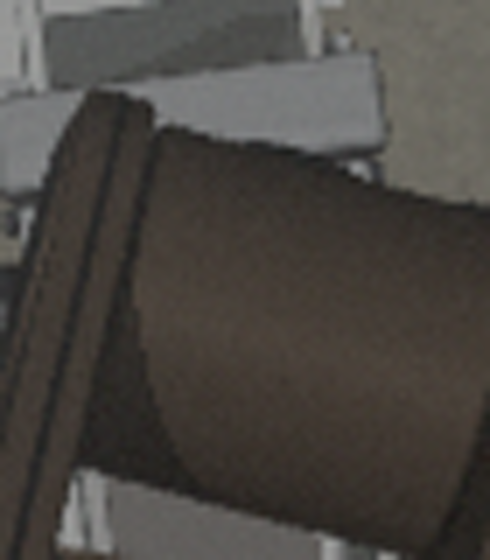

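View pics/s10.png

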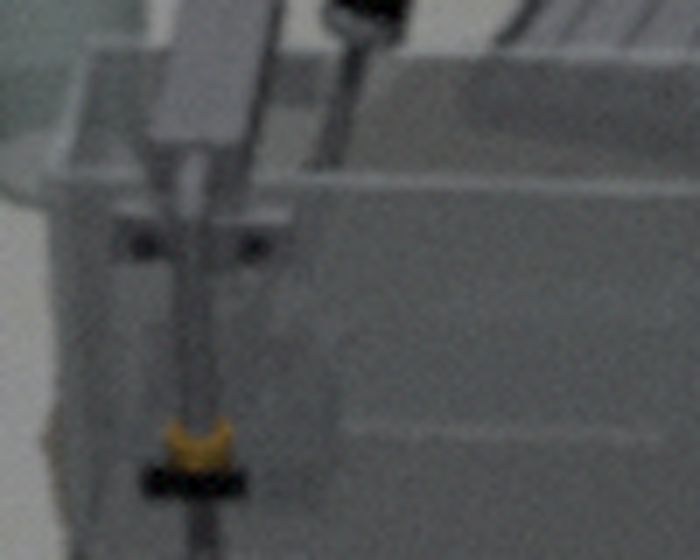

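{"op": "arm_command", "data": {
  "steps": [
    [[0, 0.0006, 0.0004], [-0.0016, 0, -0.0027], -1],
    [[0, 0.0006, 0.0004], [-0.003, 0, -0.0044], -1],
    [[0, 0.0006, 0.0004], [-0.0045, 0, -0.0061], -1],
    [[0, 0.0006, 0.0004], [-0.0055, 0, -0.0079], -1],
    [[0, 0.0006, 0.0004], [-0.0055, 0, -0.0079], -1],
    [[0, 0.0006, 0.0004], [-0.0055, 0, -0.0079], -1]
  ]
}}

```text
time: 12.65
eef_pos: [0.6184, -0.0047, 0.1954]
tcp_rot: [-0.069, 0.99, 0.009, 0.124]
contact_force: [0.9, -0.2, -5.8]
opening: 0.151
```

```bash
python3 - <<'E'
from mv import *
show(); crook("tank")
c=read_camera("wrist"); cv2.imwrite("pics/w11.png",c["frame"][:,:,::-1]); c=read_camera("side"); crop(c["frame"],260,180,100,80,7,"pics/s11.png")
rows("tank",[(60,-.4,91,.25),(60,-.4,94,.25),(60,-.4,97,.25)])
E
```

```text
t 12.65 pos [ 0.6184 -0.0047  0.1954] quat [-0.0692  0.9898  0.0088  0.1239] F [ 0.87 -0.25 -5.78] M [-0.057  0.382  0.049] open 0.151
crook in tank [59.2 -0.2 88.6] rotvec [ 0.0003 -0.2492 -0.0001]
[[0.0002, -0.0006, -0.0001], [-0.0012, -0.0001, -0.002]] tcp [ 0.619 -0.005  0.198]
[[0.0002, -0.0006, -0.0001], [-0.0019, -0.0001, -0.0049]] tcp [ 0.619 -0.005  0.201]
[[0.0002, -0.0006, -0.0001], [-0.0027, -0.0001, -0.0078]] tcp [ 0.619 -0.005  0.204]
```

View pics/w11.png

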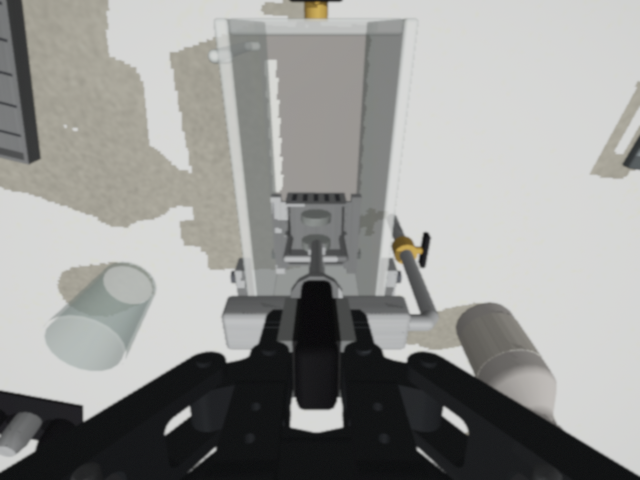

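View pics/s11.png

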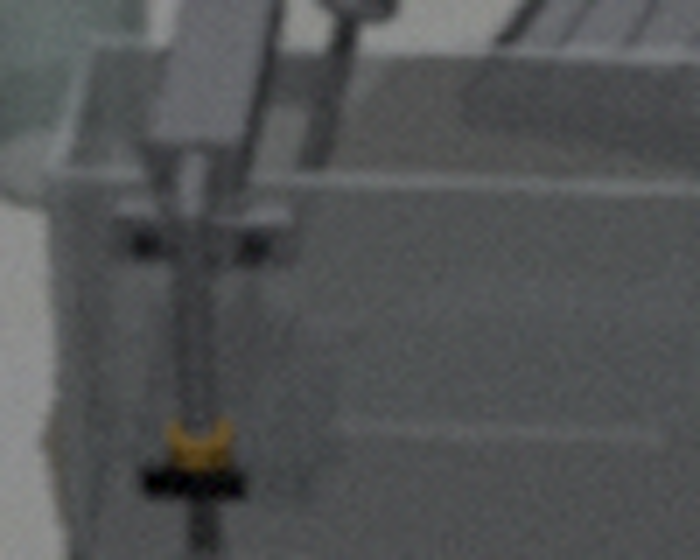

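```bash
python3 - <<'E'
import cv2
im=cv2.imread("pics/w11.png"); cv2.imwrite("pics/w11c.png",cv2.resize(im[180:300,230:410],None,fx=4.4,fy=4.4,interpolation=cv2.INTER_CUBIC))
E
```

```text
(no output)
```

View pics/w11c.png

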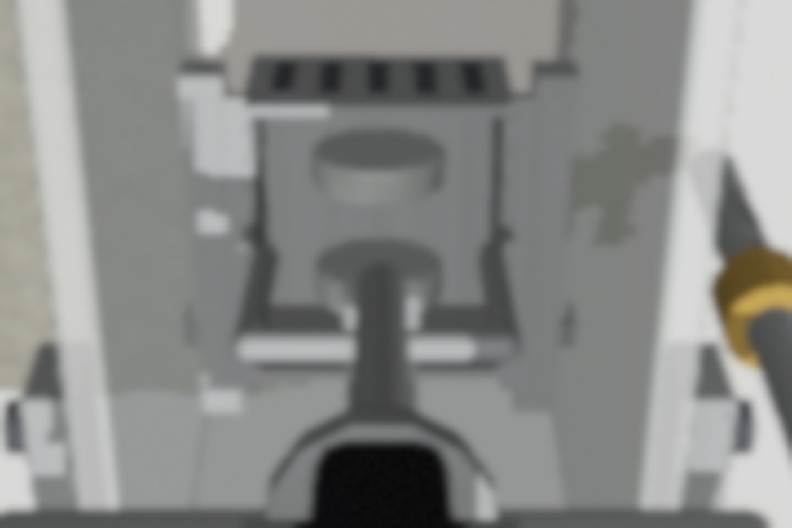

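The bail bar spans (240–515, 348) in the crop and lies in the hook under the shank. The arms are near upright and both lens cells are visible. I lift it clear of the stop.

{"op": "arm_command", "data": {
  "steps": [
    [[0, 0, 0], [-0.0008, 0, -0.0015], -1],
    [[0, 0, 0], [-0.001, 0, -0.003], -1],
    [[0, 0, 0], [-0.0015, 0, -0.0049], -1],
    [[0, 0, 0], [-0.002, 0, -0.0065], -1],
    [[0, 0, 0], [-0.0025, 0, -0.008], -1],
    [[0, 0, 0], [-0.003, 0, -0.0095], -1],
    [[0, 0, 0], [-0.003, 0, -0.0105], -1],
    [[0, 0, 0], [-0.003, 0, -0.0105], -1]
  ]
}}

```text
time: 13.75
eef_pos: [0.6186, -0.0046, 0.2064]
tcp_rot: [-0.069, 0.99, 0.009, 0.124]
contact_force: [-0.5, 0.6, -5.8]
opening: 0.15
```

```bash
python3 - <<'E'
from mv import *
show(); crook("tank")
c=read_camera("wrist"); crop(c["frame"],230,180,180,120,4,"pics/w12.png"); c=read_camera("side"); crop(c["frame"],260,180,100,80,7,"pics/s12.png")
E
```

```text
t 13.75 pos [ 0.6186 -0.0046  0.2064] quat [-0.0693  0.9899  0.0088  0.1238] F [-0.46  0.55 -5.77] M [-0.071  0.625  0.017] open 0.15
crook in tank [59.3 -0.2 99.6] rotvec [ 0.0003 -0.2488  0.    ]
```

View pics/w12.png

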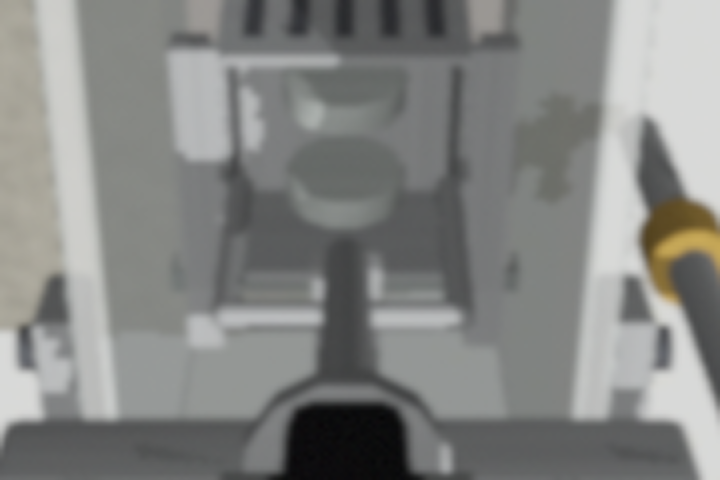

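View pics/s12.png

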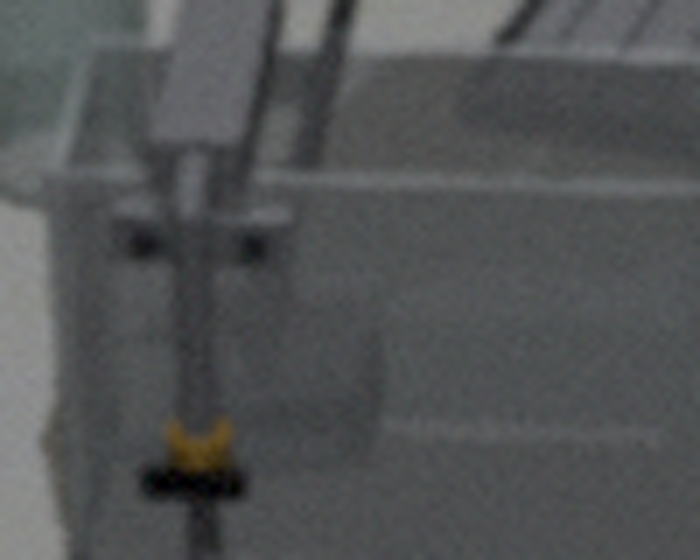

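```bash
python3 - <<'E'
from mv import *
rows("tank",[(15,-.2,99.5,.25),(-28,-.2,99.5,.25)])
E
```

```text
[[0.0003, -0.0011, -0.0001], [0.0431, 0.0, -0.011]] tcp [ 0.575 -0.011  0.206]
[[0.0003, -0.0011, -0.0001], [0.0848, 0.0, -0.0216]] tcp [ 0.532 -0.017  0.206]
```

{"op": "arm_command", "data": {
  "steps": [
    [[0, 0, 0], [0.002, 0, -0.0005], -1],
    [[0, 0, 0], [0.005, 0, -0.0013], -1],
    [[0, 0, 0], [0.01, 0, -0.0025], -1],
    [[0, 0, 0], [0.015, 0, -0.0038], -1],
    [[0, 0, 0], [0.021, 0, -0.0053], -1],
    [[0, 0, 0], [0.027, 0, -0.0068], -1],
    [[0, 0, 0], [0.033, 0, -0.0083], -1],
    [[0, 0, 0], [0.038, 0, -0.0096], -1],
    [[0, 0, 0], [0.042, 0, -0.0107], -1],
    [[0, 0, 0], [0.0431, 0, -0.011], -1]
  ]
}}

```text
time: 15.1
eef_pos: [0.5744, -0.0109, 0.2064]
tcp_rot: [-0.069, 0.99, 0.009, 0.124]
contact_force: [0.1, 0.1, -6.1]
opening: 0.149
```

```bash
python3 - <<'E'
from mv import *
show(); crook("tank")
c=read_camera("wrist"); crop(c["frame"],230,140,180,140,4,"pics/w13.png"); c=read_camera("side"); crop(c["frame"],260,180,110,80,7,"pics/s13.png")
E
```

```text
t 15.1 pos [ 0.5744 -0.0109  0.2064] quat [-0.0692  0.9898  0.0088  0.1239] F [ 0.06  0.08 -6.06] M [-0.048  0.512 -0.004] open 0.149
crook in tank [14.7 -0.3 99.5] rotvec [ 0.0003 -0.2492 -0.0002]
```

View pics/w13.png

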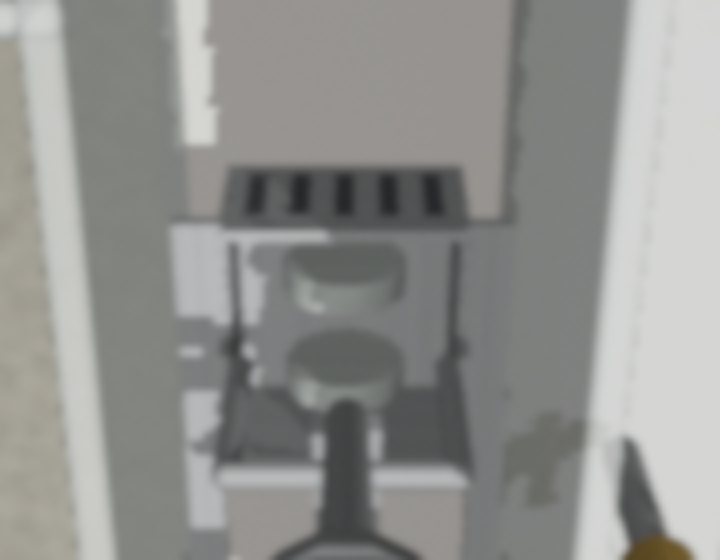

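View pics/s13.png

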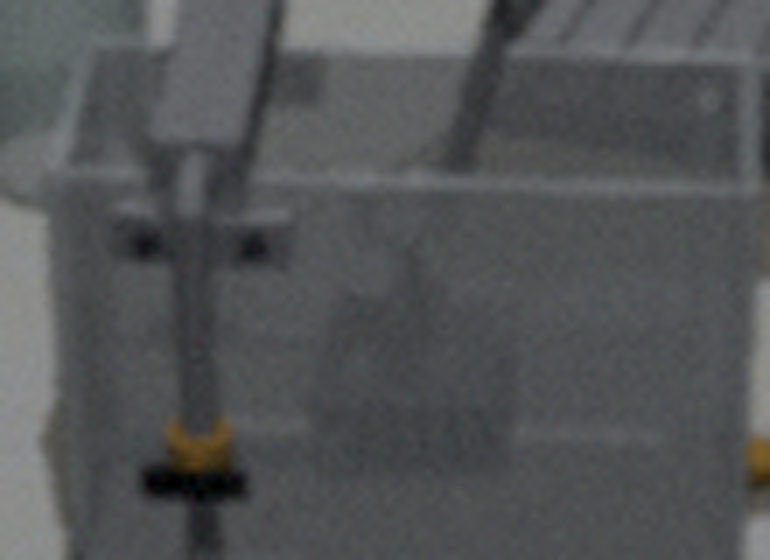

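{"op": "arm_command", "data": {
  "steps": [
    [[0, 0, 0], [0.002, 0, -0.0005], -1],
    [[0, 0, 0], [0.005, 0, -0.0013], -1],
    [[0, 0, 0], [0.01, 0, -0.0025], -1],
    [[0, 0, 0], [0.016, 0, -0.0041], -1],
    [[0, 0, 0], [0.023, 0, -0.0059], -1],
    [[0, 0, 0], [0.03, 0, -0.0076], -1],
    [[0, 0, 0], [0.037, 0, -0.0094], -1],
    [[0, 0, 0], [0.043, 0, -0.011], -1],
    [[0, 0, 0], [0.048, 0, -0.0122], -1],
    [[0, 0, 0], [0.051, 0, -0.013], -1],
    [[0, 0, 0], [0.0514, 0, -0.0131], -1]
  ]
}}

```text
time: 16.58
eef_pos: [0.5219, -0.0183, 0.2065]
tcp_rot: [-0.069, 0.99, 0.009, 0.124]
contact_force: [-0.3, 0.8, -5.9]
opening: 0.148
```

```bash
python3 - <<'E'
from mv import *
show(); crook("tank")
c=read_camera("wrist"); crop(c["frame"],210,140,200,140,4,"pics/w14.png"); c=read_camera("side"); crop(c["frame"],260,180,110,80,7,"pics/s14.png"); c=read_camera("top"); crop(c["frame"],310,140,100,130,5,"pics/t14.png")
rows("tank",[(-38,-.3,99.5,.0),(-38,-.3,150,0),(-38,-.3,260,0)])
E
```

```text
t 16.57 pos [ 0.5219 -0.0183  0.2065] quat [-0.0692  0.9898  0.0088  0.124 ] F [-0.31  0.8  -5.93] M [-0.045  0.544  0.003] open 0.148
crook in tank [-38.3  -0.3  99.6] rotvec [ 0.0002 -0.2492 -0.0002]
[[0.0002, 0.2495, -0.0002], [-0.0288, 0.0, -0.0008]] tcp [ 0.55  -0.014  0.214]
[[0.0002, 0.2495, -0.0002], [-0.0413, 0.0, -0.0497]] tcp [ 0.55  -0.014  0.265]
[[0.0002, 0.2495, -0.0002], [-0.0684, 0.0001, -0.1563]] tcp [ 0.55  -0.014  0.375]
```

View pics/w14.png

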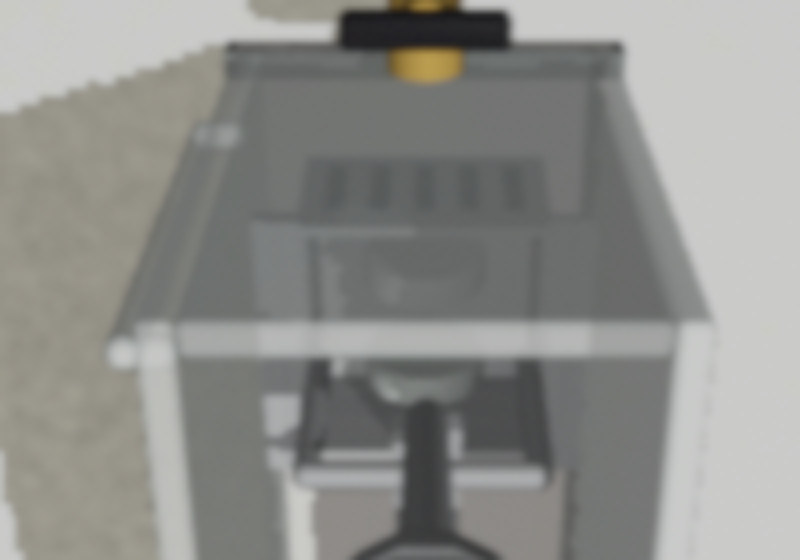

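View pics/s14.png

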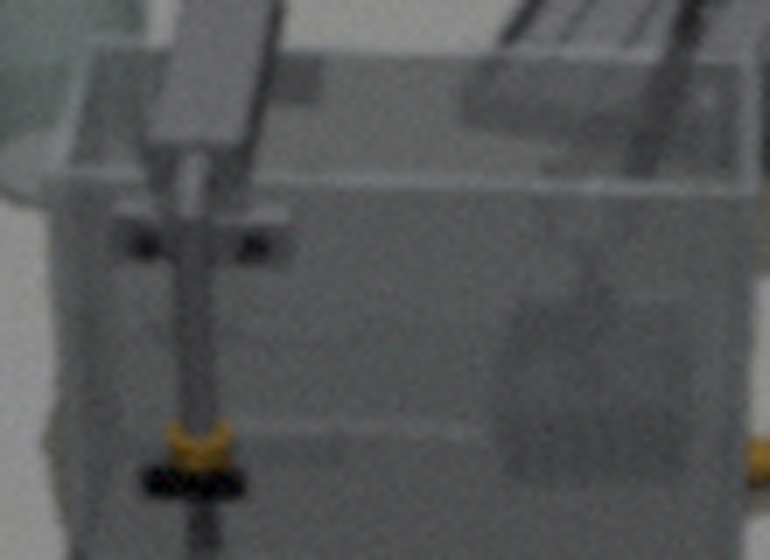

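```bash
python3 - <<'E'
from mv import *
rows("tank",[(-38,-.3,101,.23),(-38,-.3,104,.2),(-38,-.3,109,.17),(-38,-.3,116,.13),(-38,-.3,125,.1),(-38,-.3,135,.07),(-38,-.3,146,.04),(-38,-.3,157,.02),(-38,-.3,168,0),(-38,-.3,180,0),(-38,-.3,188,0),(-38,-.3,192,0)])
E
```

```text
[[0.0001, 0.0195, -0.0002], [-0.0025, 0.0, -0.0016]] tcp [ 0.524 -0.018  0.209]
[[0.0001, 0.0495, -0.0002], [-0.0067, 0.0, -0.0049]] tcp [ 0.527 -0.018  0.213]
[[0.0001, 0.0795, -0.0002], [-0.0114, 0.0, -0.0101]] tcp [ 0.531 -0.017  0.219]
[[0.0002, 0.1195, -0.0002], [-0.0178, 0.0, -0.0172]] tcp [ 0.535 -0.016  0.228]
[[0.0002, 0.1495, -0.0002], [-0.0235, 0.0, -0.026]] tcp [ 0.538 -0.016  0.238]
[[0.0002, 0.1795, -0.0002], [-0.0294, 0.0, -0.0356]] tcp [ 0.542 -0.015  0.248]
[[0.0002, 0.2095, -0.0002], [-0.0356, 0.0, -0.0462]] tcp [ 0.545 -0.015  0.26 ]
[[0.0002, 0.2295, -0.0002], [-0.0407, 0.0, -0.0567]] tcp [ 0.547 -0.015  0.272]
[[0.0002, 0.2495, -0.0002], [-0.0457, 0.0, -0.0671]] tcp [ 0.55  -0.014  0.283]
[[0.0002, 0.2495, -0.0002], [-0.0487, 0.0, -0.0788]] tcp [ 0.55  -0.014  0.295]
[[0.0002, 0.2495, -0.0002], [-0.0507, 0.0, -0.0865]] tcp [ 0.55  -0.014  0.303]
[[0.0002, 0.2495, -0.0002], [-0.0516, 0.0, -0.0904]] tcp [ 0.55  -0.014  0.307]
```

{"op": "arm_command", "data": {
  "steps": [
    [[0, 0.02, 0], [-0.0025, 0, -0.0016], -1],
    [[0, 0.05, 0], [-0.0067, 0, -0.0049], -1],
    [[0, 0.08, 0], [-0.0114, 0, -0.0101], -1],
    [[0, 0.12, 0], [-0.0178, 0, -0.0172], -1],
    [[0, 0.15, 0], [-0.0235, 0, -0.026], -1],
    [[0, 0.18, 0], [-0.0294, 0, -0.0356], -1],
    [[0, 0.21, 0], [-0.0356, 0, -0.0462], -1],
    [[0, 0.23, 0], [-0.0407, 0, -0.0567], -1],
    [[0, 0.25, 0], [-0.0457, 0, -0.0671], -1],
    [[0, 0.25, 0], [-0.0487, 0, -0.0788], -1],
    [[0, 0.25, 0], [-0.0507, 0, -0.0865], -1],
    [[0, 0.25, 0], [-0.0516, 0, -0.0904], -1]
  ]
}}

```text
time: 18.23
eef_pos: [0.5499, -0.0144, 0.3076]
tcp_rot: [-0.07, 0.998, -0.0, 0.0]
contact_force: [-0.9, -0.3, -5.8]
opening: 0.146
```

```bash
python3 - <<'E'
from mv import *
show(); crook("tank")
c=read_camera("wrist"); crop(c["frame"],210,120,200,140,4,"pics/w15.png"); c=read_camera("side"); crop(c["frame"],260,120,150,140,5,"pics/s15.png")
E
```

```text
t 18.23 pos [ 0.5499 -0.0144  0.3076] quat [-0.0697  0.9976 -0.0001  0.0003] F [-0.87 -0.26 -5.79] M [-0.037 -0.006  0.012] open 0.146
crook in tank [-37.8  -0.4 192.8] rotvec [-0.0002 -0.0006 -0.0002]
```

View pics/w15.png

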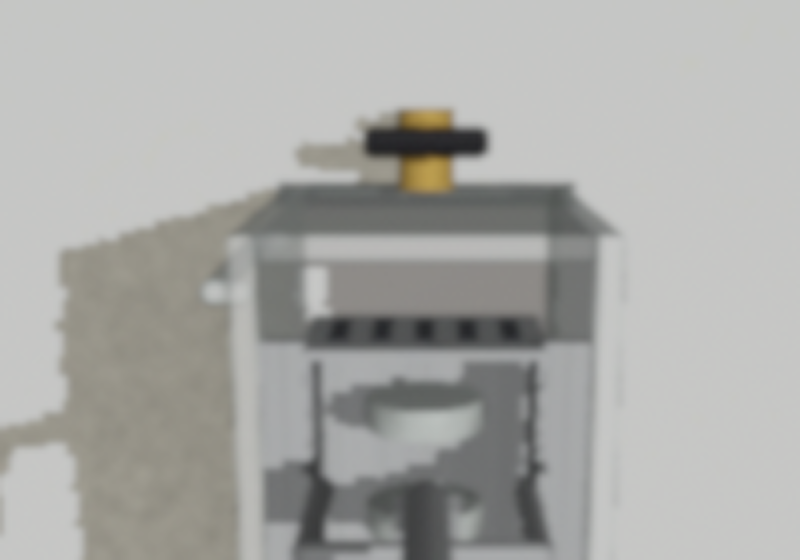

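View pics/s15.png

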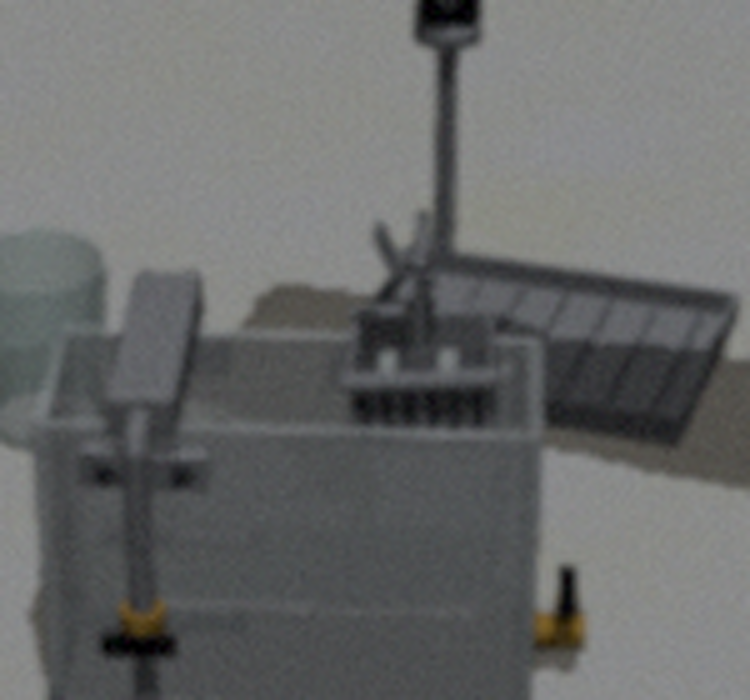

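{"op": "arm_command", "data": {
  "steps": [
    [[0, 0, 0], [0, 0, -0.002], -1],
    [[0, 0, 0], [0, 0, -0.006], -1],
    [[0, 0, 0], [0, 0, -0.013], -1],
    [[0, 0, 0], [0, 0, -0.022], -1],
    [[0, 0, 0], [0, 0, -0.032], -1],
    [[0, 0, 0], [0, 0, -0.042], -1],
    [[0, 0, 0], [0, 0, -0.052], -1],
    [[0, 0, 0], [0, 0, -0.06], -1],
    [[0, 0, 0], [0, 0, -0.066], -1],
    [[0, 0, 0], [0, 0, -0.069], -1],
    [[0, 0, 0], [0, 0, -0.07], -1]
  ]
}}

```text
time: 19.7
eef_pos: [0.5497, -0.0144, 0.3774]
tcp_rot: [-0.07, 0.998, -0.0, 0.0]
contact_force: [-0.2, 0.1, -5.8]
opening: 0.147
```

```bash
python3 - <<'E'
from mv import *
show(); crook("tank")
c=read_camera("side"); crop(c["frame"],260,70,150,140,5,"pics/s16.png")
for f in (.5,1):
    s=get_state(); w=s["eef_pos"]+R.from_quat(s["tcp_rot"]).apply(CT); print(w)
rows("tray",[(0,0,262,0)],yaw=P["tank"][2])
E
```

```text
t 19.7 pos [ 0.5497 -0.0144  0.3774] quat [-0.0697  0.9976 -0.      0.0002] F [-0.18  0.05 -5.83] M [0.005 0.079 0.032] open 0.147
crook in tank [-38.   -0.4 262.5] rotvec [-0.0001 -0.0003 -0.0002]
[ 0.56771432 -0.01192007  0.26242731]
[ 0.56771432 -0.01192007  0.26242731]
[[-0.0, 0.0001, -0.0002], [0.064, -0.2827, 0.0004]] tcp [ 0.526 -0.303  0.377]
```

View pics/s16.png

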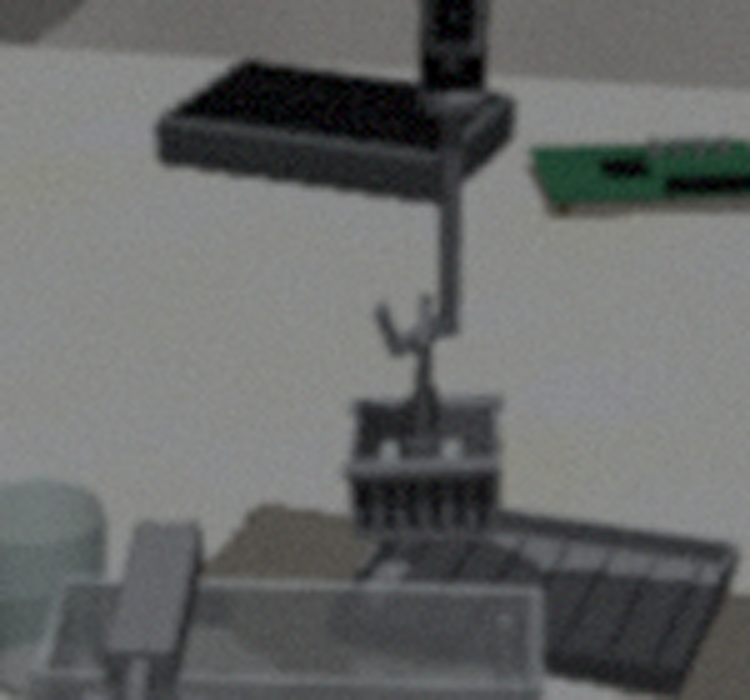

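{"op": "arm_command", "data": {
  "steps": [
    [[0, 0, 0], [0.0004, -0.002, 0], -1],
    [[0, 0, 0], [0.0014, -0.0069, 0], -1],
    [[0, 0, 0], [0.003, -0.0147, 0], -1],
    [[0, 0, 0], [0.0052, -0.0265, 0], -1],
    [[0, 0, 0], [0.0081, -0.0412, 0], -1],
    [[0, 0, 0], [0.0114, -0.0579, 0], -1],
    [[0, 0, 0], [0.0147, -0.0746, 0], -1],
    [[0, 0, 0], [0.018, -0.0912, 0], -1],
    [[0, 0, 0], [0.0211, -0.107, 0], -1],
    [[0, 0, 0], [0.0238, -0.121, 0], -1],
    [[0, 0, 0], [0.026, -0.131, 0], -1],
    [[0, 0, 0], [0.0274, -0.138, 0], -1]
  ]
}}

```text
time: 21.25
eef_pos: [0.5417, -0.1555, 0.3773]
tcp_rot: [-0.07, 0.998, 0.0, 0.0]
contact_force: [0.1, -0.9, -5.9]
opening: 0.151
```

```bash
python3 - <<'E'
from mv import *
show()
c=read_camera("side"); crop(c["frame"],260,50,150,140,5,"pics/s17.png")
rows("tray",[(8,0,262,0)],yaw=P["tank"][2])
E
```

```text
t 21.25 pos [ 0.5417 -0.1555  0.3773] quat [-0.0696  0.9976  0.0001  0.    ] F [ 0.14 -0.94 -5.9 ] M [ 0.025  0.056 -0.006] open 0.151
[[-0.0006, -0.0001, -0.0009], [0.0286, -0.1456, 0.0004]] tcp [ 0.534 -0.304  0.377]
```

View pics/s17.png

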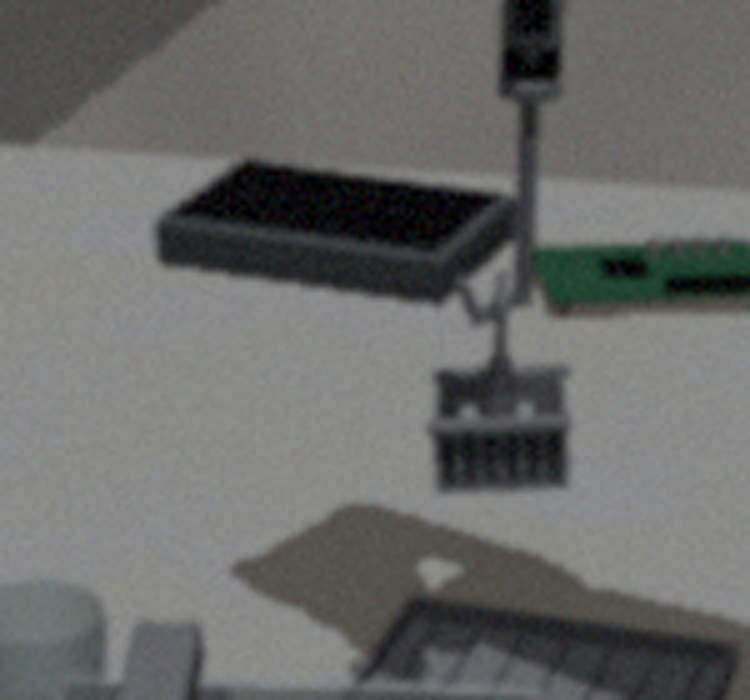

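{"op": "arm_command", "data": {
  "steps": [
    [[0, 0, 0], [0.0004, -0.002, 0], -1],
    [[0, 0, 0], [0.0014, -0.0069, 0], -1],
    [[0, 0, 0], [0.003, -0.0147, 0], -1],
    [[0, 0, 0], [0.0052, -0.0265, 0], -1],
    [[0, 0, 0], [0.0081, -0.0412, 0], -1],
    [[0, 0, 0], [0.0114, -0.0579, 0], -1],
    [[0, 0, 0], [0.0147, -0.0746, 0], -1],
    [[0, 0, 0], [0.018, -0.0912, 0], -1],
    [[0, 0, 0], [0.0211, -0.107, 0], -1],
    [[0, 0, 0], [0.0245, -0.125, 0], -1],
    [[0, 0, 0], [0.0272, -0.138, 0], -1],
    [[0, 0, 0], [0.0286, -0.145, 0], -1]
  ]
}}

```text
time: 22.8
eef_pos: [0.5333, -0.3047, 0.3772]
tcp_rot: [-0.069, 0.998, -0.0, -0.0]
contact_force: [-1.0, 0.8, -6.4]
opening: 0.151
```

```bash
python3 - <<'E'
from mv import *
show(); crook("tray")
c=read_camera("top"); crop(c["frame"],420,180,120,120,5,"pics/t18.png"); c=read_camera("wrist"); cv2.imwrite("pics/w18.png",c["frame"][:,:,::-1])
rows("tray",[(8,0,85,0),(8,0,70,0)],yaw=P["tank"][2])
E
```

```text
t 22.8 pos [ 0.5333 -0.3047  0.3772] quat [-0.069   0.9976 -0.0003 -0.0001] F [-0.99  0.77 -6.4 ] M [0.015 0.06  0.012] open 0.151
crook in tray [  7.8  -0.6 262.3] rotvec [-0.0007  0.0002  0.2666]
[[-0.0002, -0.0004, -0.0016], [-0.0003, 0.0, 0.1772]] tcp [ 0.534 -0.304  0.2  ]
[[-0.0002, -0.0004, -0.0016], [-0.0003, 0.0, 0.1922]] tcp [ 0.534 -0.304  0.185]
```

View pics/t18.png

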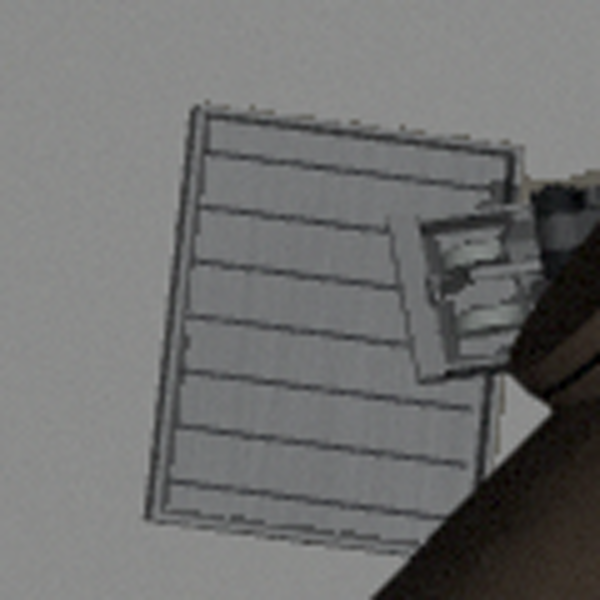

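View pics/w18.png

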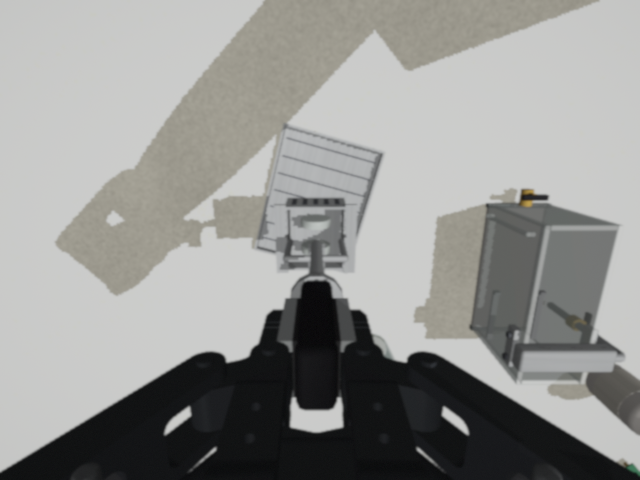

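{"op": "arm_command", "data": {
  "steps": [
    [[0, 0, 0], [0, 0, 0.002], -1],
    [[0, 0, 0], [0, 0, 0.007], -1],
    [[0, 0, 0], [0, 0, 0.015], -1],
    [[0, 0, 0], [0, 0, 0.028], -1],
    [[0, 0, 0], [0, 0, 0.043], -1],
    [[0, 0, 0], [0, 0, 0.06], -1],
    [[0, 0, 0], [0, 0, 0.078], -1],
    [[0, 0, 0], [0, 0, 0.096], -1],
    [[0, 0, 0], [0, 0, 0.114], -1],
    [[0, 0, 0], [0, 0, 0.13], -1],
    [[0, 0, 0], [0, 0, 0.142], -1],
    [[0, 0, 0], [0, 0, 0.15], -1]
  ]
}}

```text
time: 24.4
eef_pos: [0.5332, -0.3043, 0.2263]
tcp_rot: [-0.069, 0.998, 0.0, -0.0]
contact_force: [-0.7, -0.3, -5.9]
opening: 0.148
```

{"op": "arm_command", "data": {
  "steps": [
    [[0, 0, 0], [0, 0, 0.002], -1],
    [[0, 0, 0], [0, 0, 0.006], -1],
    [[0, 0, 0], [0, 0, 0.011], -1],
    [[0, 0, 0], [0, 0, 0.016], -1],
    [[0, 0, 0], [0, 0, 0.02], -1],
    [[0, 0, 0], [0, 0, 0.023], -1],
    [[0, 0, 0], [0, 0, 0.025], -1],
    [[0, 0, 0], [0, 0, 0.026], -1]
  ]
}}

```text
time: 25.4
eef_pos: [0.5331, -0.3043, 0.2002]
tcp_rot: [-0.069, 0.998, 0.0, -0.0]
contact_force: [-0.2, -0.3, -5.2]
opening: 0.147
```

```bash
python3 - <<'E'
from mv import *
show(); crook("tray")
c=read_camera("top"); crop(c["frame"],420,180,120,120,5,"pics/t19.png"); c=read_camera("side"); crop(c["frame"],310,110,120,120,5,"pics/s19.png")
E
```

```text
t 25.4 pos [ 0.5331 -0.3043  0.2002] quat [-0.069   0.9976  0.0001 -0.0004] F [-0.22 -0.34 -5.16] M [0.015 0.042 0.037] open 0.147
crook in tray [ 7.6 -0.1 85.3] rotvec [0.0001 0.0008 0.2665]
```

View pics/s19.png

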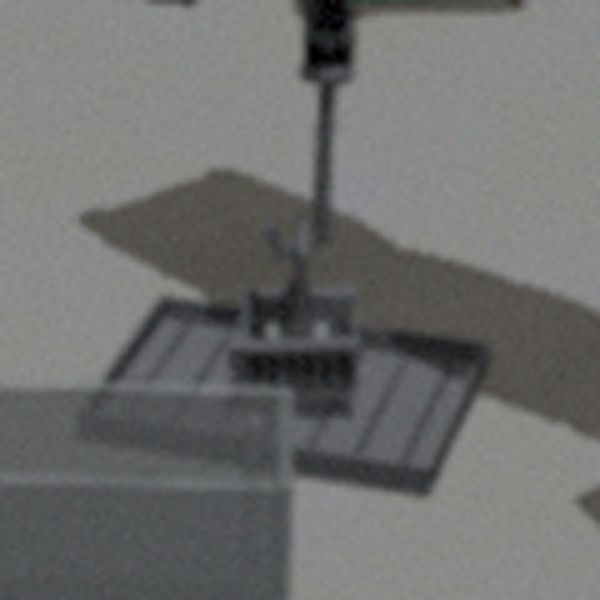

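View pics/t19.png

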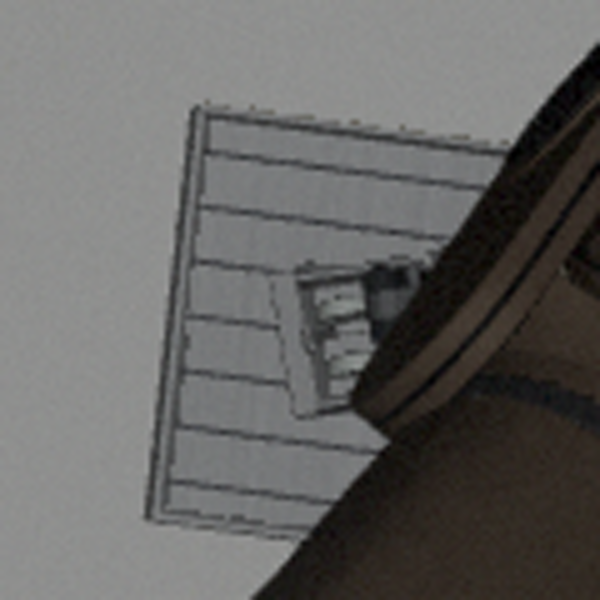

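{"op": "arm_command", "data": {
  "steps": [
    [[0, 0, 0], [0, 0, 0.001], -1],
    [[0, 0, 0], [0, 0, 0.0025], -1],
    [[0, 0, 0], [0, 0, 0.004], -1],
    [[0, 0, 0], [0, 0, 0.0055], -1],
    [[0, 0, 0], [0, 0, 0.007], -1],
    [[0, 0, 0], [0, 0, 0.008], -1],
    [[0, 0, 0], [0, 0, 0.008], -1]
  ]
}}

```text
time: 26.38
eef_pos: [0.5331, -0.3043, 0.1921]
tcp_rot: [-0.069, 0.998, 0.0, -0.0]
contact_force: [0.4, 0.8, -6.9]
opening: 0.149
```

{"op": "arm_command", "data": {
  "steps": [
    [[0, 0, 0], [0, 0, 0.001], -1],
    [[0, 0, 0], [0, 0, 0.002], -1],
    [[0, 0, 0], [0, 0, 0.003], -1],
    [[0, 0, 0], [0, 0, 0.004], -1],
    [[0, 0, 0], [0, 0, 0.005], -1]
  ]
}}

```text
time: 27.0
eef_pos: [0.533, -0.3042, 0.1871]
tcp_rot: [-0.069, 0.998, 0.0, -0.001]
contact_force: [-0.2, 0.0, -4.9]
opening: 0.154
```

```bash
python3 - <<'E'
from mv import *
show(); crook("tray")
E
```

```text
t 27.0 pos [ 0.533  -0.3042  0.1871] quat [-0.069   0.9976  0.0002 -0.0006] F [-0.16  0.03 -4.94] M [0.108 0.103 0.041] open 0.154
crook in tray [ 7.4 -0.  72.2] rotvec [0.0003 0.0012 0.2666]
```

{"op": "arm_command", "data": {
  "steps": [
    [[0, 0, 0], [0, 0, 0.001], -1],
    [[0, 0, 0], [0, 0, 0.002], -1],
    [[0, 0, 0], [0, 0, 0.003], -1],
    [[0, 0, 0], [0, 0, 0.003], -1]
  ]
}}

```text
time: 27.5
eef_pos: [0.5336, -0.3047, 0.1851]
tcp_rot: [-0.069, 0.998, -0.001, 0.0]
contact_force: [0.5, 0.3, -2.4]
opening: 0.152
```

```bash
python3 - <<'E'
from mv import *
show(); crook("tray")
c=read_camera("side"); crop(c["frame"],310,110,120,120,5,"pics/s20.png")
E
```

```text
t 27.5 pos [ 0.5336 -0.3047  0.1851] quat [-0.069   0.9976 -0.0005  0.0002] F [ 0.5   0.28 -2.36] M [-0.021  0.016  0.004] open 0.152
crook in tray [ 8.2 -0.5 70.2] rotvec [-0.001  -0.0005  0.2665]
```

View pics/s20.png

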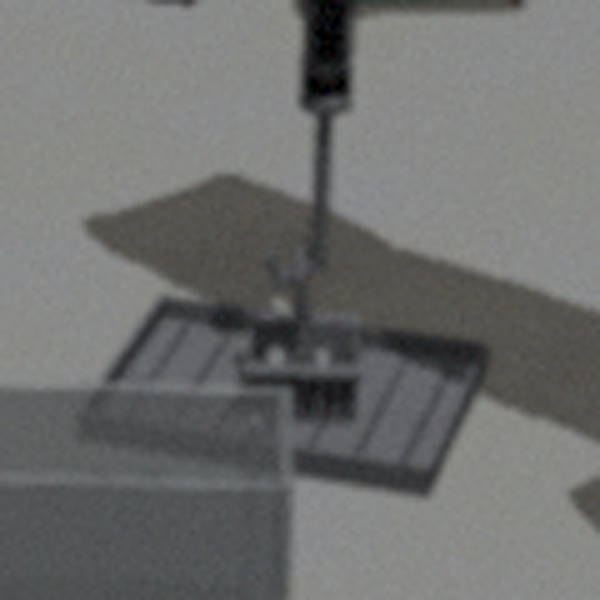

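{"op": "arm_command", "data": {
  "steps": [
    [[0, 0, 0], [0, 0, 0.002], -1],
    [[0, 0, 0], [0, 0, 0.005], -1],
    [[0, 0, 0], [0, 0, 0.008], -1],
    [[0, 0, 0], [0, 0, 0.011], -1],
    [[0, 0, 0], [0, 0, 0.013], -1],
    [[0, 0, 0], [0, 0, 0.013], -1]
  ]
}}

```text
time: 28.3
eef_pos: [0.5333, -0.3045, 0.1716]
tcp_rot: [-0.069, 0.998, -0.0, -0.0]
contact_force: [0.4, -0.8, -0.5]
opening: 0.15
```

```bash
python3 - <<'E'
from mv import *
show(); crook("tray")
c=read_camera("side"); crop(c["frame"],340,130,60,80,9,"pics/s21.png"); c=read_camera("wrist"); crop(c["frame"],220,160,200,140,4,"pics/w21.png")
E
```

```text
t 28.3 pos [ 0.5333 -0.3045  0.1716] quat [-0.069   0.9976 -0.0002 -0.0001] F [ 0.44 -0.77 -0.45] M [0.005 0.013 0.007] open 0.15
crook in tray [ 7.9 -0.3 56.7] rotvec [-0.0004  0.0003  0.2666]
```

View pics/s21.png

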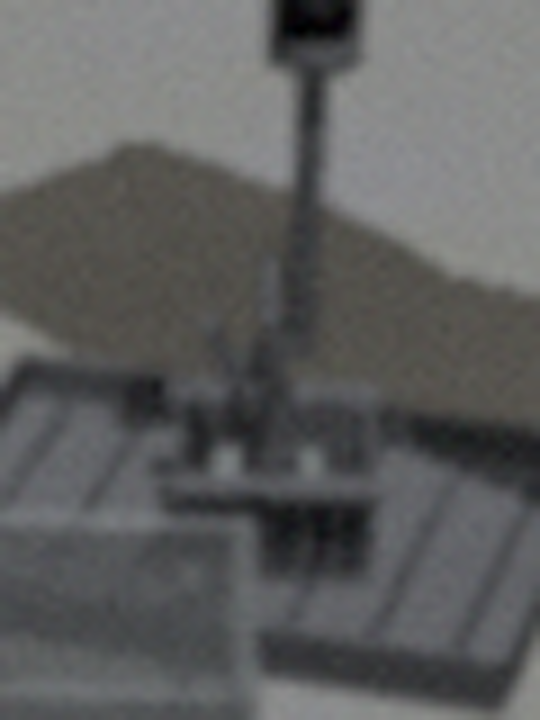

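View pics/w21.png

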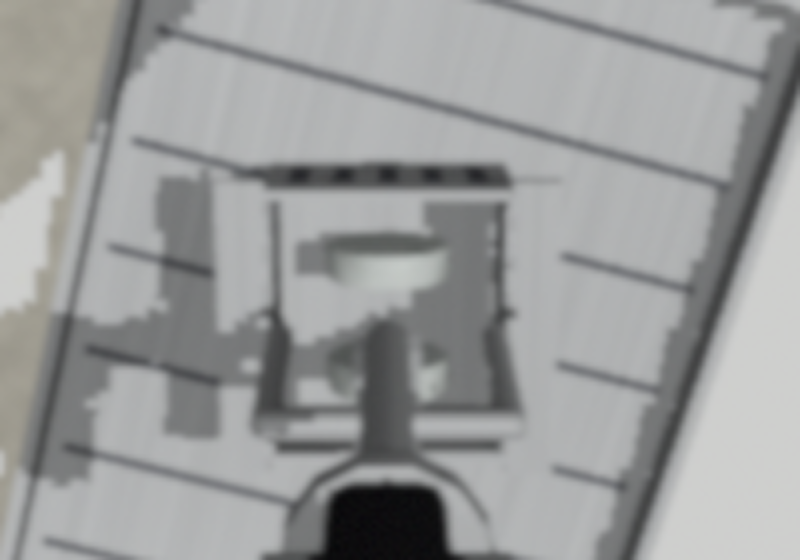

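The bar top is at (268,265) and the tip at (215,320), clearly below it. The bail is upright, the cells are in place and the force is near 0. I withdraw toward -x.

{"op": "arm_command", "data": {
  "steps": [
    [[0, 0, 0], [0.003, 0, 0], -1],
    [[0, 0, 0], [0.008, 0, 0], -1],
    [[0, 0, 0], [0.014, 0, 0], -1],
    [[0, 0, 0], [0.021, 0, 0], -1],
    [[0, 0, 0], [0.028, 0, 0], -1],
    [[0, 0, 0], [0.036, 0, 0], -1],
    [[0, 0, 0], [0.046, 0, 0], -1],
    [[0, 0, 0], [0.05, 0, 0], -1],
    [[0, 0, 0], [0.05, 0, 0], -1]
  ]
}}

```text
time: 29.52
eef_pos: [0.4837, -0.3116, 0.172]
tcp_rot: [-0.069, 0.998, -0.0, 0.0]
contact_force: [0.1, -0.4, -1.9]
opening: 0.148
```

```bash
python3 - <<'E'
from mv import *
show(); crook("tray")
c=read_camera("side"); crop(c["frame"],330,120,80,90,8,"pics/s22.png"); c=read_camera("wrist"); crop(c["frame"],220,160,200,140,4,"pics/w22.png")
E
```

```text
t 29.52 pos [ 0.4837 -0.3116  0.172 ] quat [-0.0688  0.9976 -0.0005  0.0002] F [ 0.09 -0.36 -1.92] M [ 0.047 -0.05  -0.03 ] open 0.148
crook in tray [-40.4 -13.8  57.1] rotvec [-0.0009 -0.0004  0.2661]
```

View pics/s22.png

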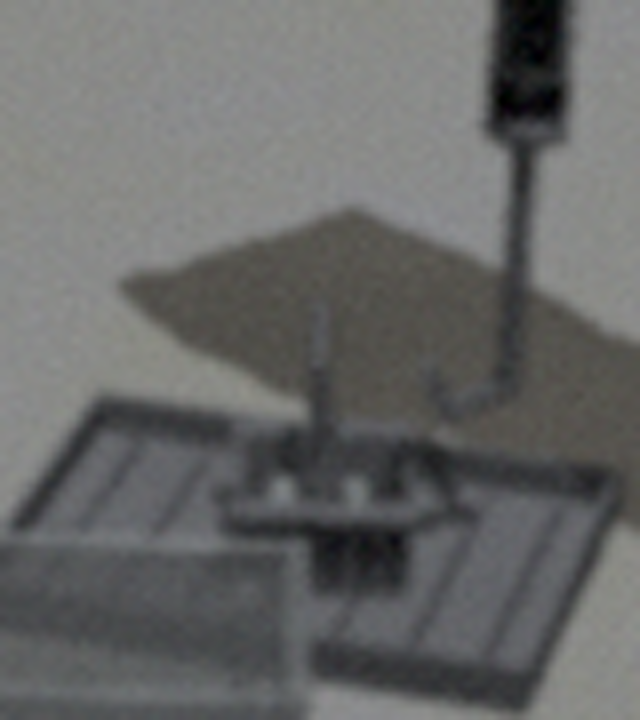

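View pics/w22.png

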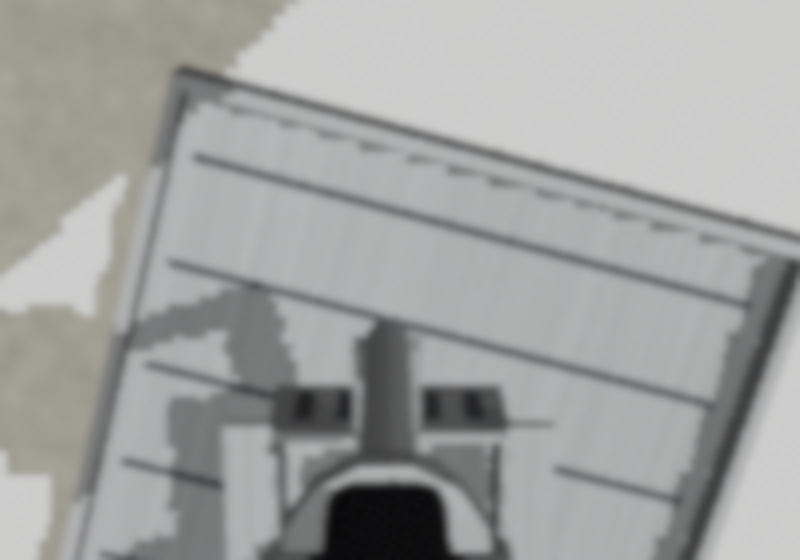

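{"op": "arm_command", "data": {
  "steps": [
    [[0, 0, 0], [0.002, 0, -0.01], -1],
    [[0, 0, 0], [0.005, 0, -0.04], -1],
    [[0, 0, 0], [0.005, 0, -0.09], -1],
    [[0, 0, 0], [0.005, 0, -0.14], -1],
    [[0, 0, 0], [0.005, 0, -0.19], -1],
    [[0, 0, 0], [0.005, 0, -0.21], -1],
    [[0, 0, 0], [0.005, 0, -0.21], -1]
  ]
}}

```text
time: 30.5
eef_pos: [0.4794, -0.3123, 0.3834]
tcp_rot: [-0.069, 0.998, -0.002, 0.001]
contact_force: [0.5, -0.1, -2.5]
opening: 0.148
```

```bash
python3 - <<'E'
from mv import *
show()
# target: rod axis at stand (-75,0), high
plan(world("stand",-75,0,330),ori(P["stand"][2]))
E
```

```text
t 30.5 pos [ 0.4794 -0.3123  0.3834] quat [-0.0691  0.9976 -0.0016  0.0013] F [ 0.5  -0.13 -2.51] M [ 0.041 -0.051  0.002] open 0.148
turn [-0.0032, 0.0026, 0.1446] shift [-0.0427, 0.6191, 0.0515] | dist mm 623 deg 8.3
```

{"op": "arm_command", "data": {
  "steps": [
    [[0, 0, 0.01], [-0.002, 0.03, 0.002], -1],
    [[0, 0, 0.02], [-0.006, 0.085, 0.007], -1],
    [[0, 0, 0.035], [-0.01, 0.145, 0.012], -1],
    [[0, 0, 0.05], [-0.014, 0.205, 0.017], -1],
    [[0, 0, 0.065], [-0.018, 0.265, 0.022], -1],
    [[0, 0, 0.08], [-0.022, 0.325, 0.027], -1],
    [[0, 0, 0.095], [-0.0265, 0.385, 0.032], -1],
    [[0, 0, 0.11], [-0.0307, 0.445, 0.037], -1],
    [[0, 0, 0.125], [-0.035, 0.505, 0.042], -1],
    [[0, 0, 0.135], [-0.039, 0.56, 0.047], -1],
    [[-0.003, 0.0026, 0.1446], [-0.0415, 0.6, 0.05], -1],
    [[-0.003, 0.0026, 0.1446], [-0.0427, 0.6191, 0.0515], -1]
  ]
}}

```text
time: 32.0
eef_pos: [0.4349, 0.3079, 0.326]
tcp_rot: [0.002, 1.0, -0.001, -0.003]
contact_force: [-0.1, -1.1, -1.8]
opening: 0.152
```

```bash
python3 - <<'E'
from mv import *
show()
plan(world("stand",-75,0,141),ori(P["stand"][2]))
E
```

```text
t 32.0 pos [0.4349 0.3079 0.326 ] quat [ 0.002   1.     -0.0015 -0.0029] F [-0.14 -1.13 -1.8 ] M [-0.019 -0.002 -0.019] open 0.152
turn [-0.003, -0.0059, 0.0024] shift [-0.0027, -0.0007, 0.185] | dist mm 185 deg 0.4
```

{"op": "arm_command", "data": {
  "steps": [
    [[-0.003, -0.006, 0.0024], [-0.002, -0.0007, 0.03], -1],
    [[-0.003, -0.006, 0.0024], [-0.0027, -0.0007, 0.07], -1],
    [[-0.003, -0.006, 0.0024], [-0.0027, -0.0007, 0.11], -1],
    [[-0.003, -0.006, 0.0024], [-0.0027, -0.0007, 0.145], -1],
    [[-0.003, -0.006, 0.0024], [-0.0027, -0.0007, 0.17], -1],
    [[-0.003, -0.006, 0.0024], [-0.0027, -0.0007, 0.182], -1],
    [[-0.003, -0.006, 0.0024], [-0.0027, -0.0007, 0.184], -1],
    [[-0.003, -0.006, 0.0024], [-0.0027, -0.0007, 0.184], -1]
  ]
}}

```text
time: 33.0
eef_pos: [0.4371, 0.3067, 0.1429]
tcp_rot: [0.003, 1.0, 0.0, 0.001]
contact_force: [0.5, -0.2, -2.8]
opening: 0.149
```

```bash
python3 - <<'E'
from mv import *
show()
s=get_state();c=read_camera("wrist"); cv2.imwrite("pics/w24.png",c["frame"][:,:,::-1]); c=read_camera("side"); crop(c["frame"],290,250,120,140,5,"pics/s24.png")
plan([.5123,.3064,.1425],ori(P["stand"][2]))
E
```

```text
t 33.0 pos [0.4371 0.3067 0.1429] quat [0.0033 1.     0.0003 0.0008] F [ 0.52 -0.19 -2.75] M [0.01  0.    0.025] open 0.149
turn [0.001, 0.0024, -0.0001] shift [-0.075, -0.0001, 0.001] | dist mm 75 deg 0.1
```

View pics/w24.png

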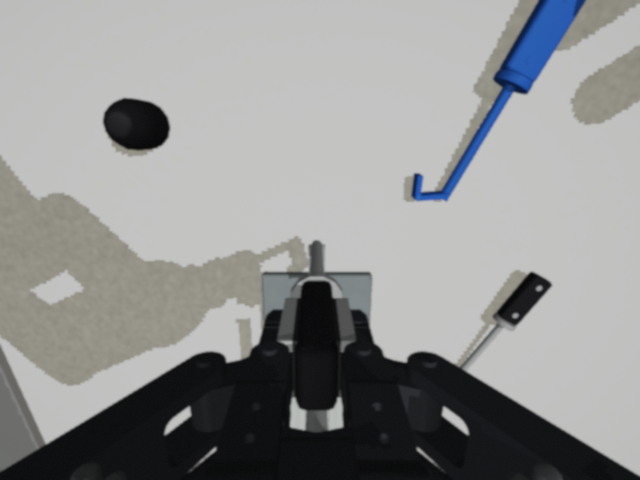

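View pics/s24.png

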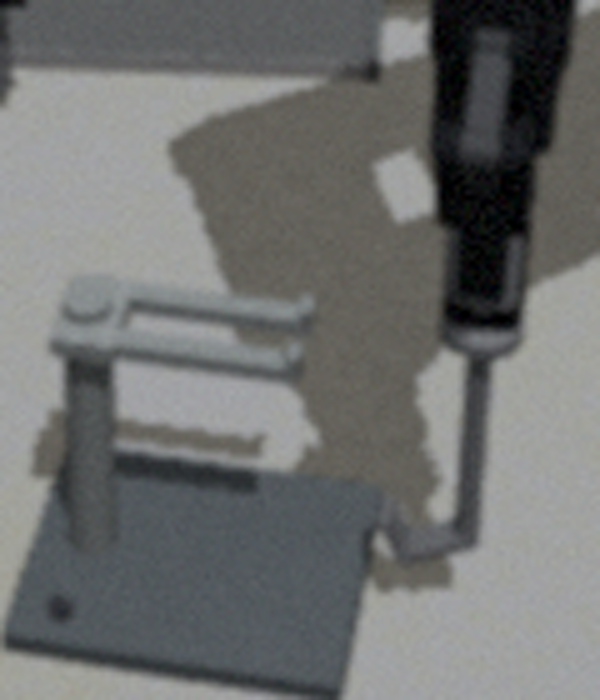

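The grip is unchanged from the pick-up picture, with the handle at x 298–338 and the collar at (316,285). I slide in over the lips.

{"op": "arm_command", "data": {
  "steps": [
    [[0, 0, 0], [-0.005, 0, 0.0005], -1],
    [[0, 0, 0], [-0.015, 0, 0.0005], -1],
    [[0, 0, 0], [-0.025, 0, 0.0005], -1],
    [[0, 0, 0], [-0.035, 0, 0.0005], -1],
    [[0, 0, 0], [-0.045, 0, 0.0005], -1],
    [[0, 0, 0], [-0.055, 0, 0.0005], -1],
    [[0, 0, 0], [-0.065, 0, 0.0005], -1],
    [[0, 0, 0], [-0.072, 0, 0.0005], -1],
    [[0, 0, 0], [-0.075, 0, 0.0005], -1],
    [[0, 0, 0], [-0.075, 0, 0.0005], -1]
  ]
}}

```text
time: 34.35
eef_pos: [0.5123, 0.3064, 0.143]
tcp_rot: [0.003, 1.0, 0.0, 0.001]
contact_force: [-0.4, -0.2, -1.7]
opening: 0.145
```

```bash
python3 - <<'E'
from mv import *
show()
c=read_camera("side"); crop(c["frame"],290,250,120,140,5,"pics/s25.png")
E
```

```text
t 34.35 pos [0.5123 0.3064 0.143 ] quat [0.0032 1.     0.0005 0.0011] F [-0.43 -0.23 -1.73] M [-0.048 -0.009 -0.009] open 0.145
```

View pics/s25.png

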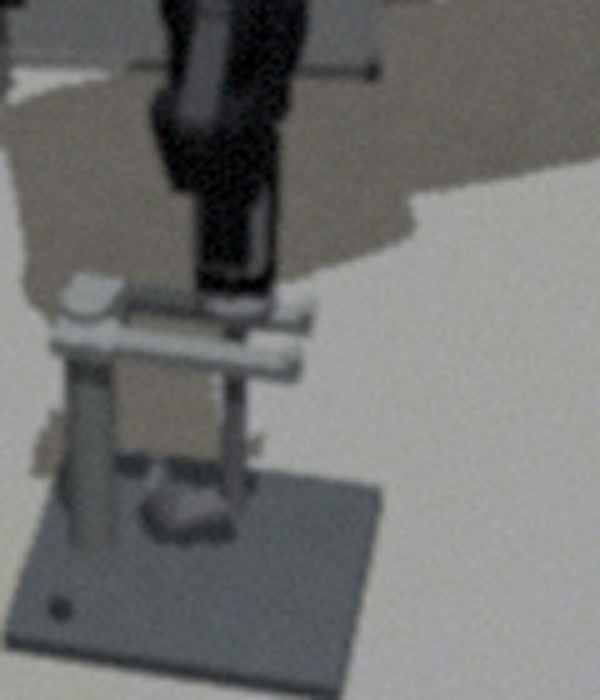

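Over the prongs and between post and lips. I lower until the collar seats (expected TCP z about 0.132).

{"op": "arm_command", "data": {
  "steps": [
    [[0, 0, 0], [0, 0, 0.003], -1],
    [[0, 0, 0], [0, 0, 0.006], -1],
    [[0, 0, 0], [0, 0, 0.0085], -1],
    [[0, 0, 0], [0, 0, 0.0105], -1],
    [[0, 0, 0], [0, 0, 0.011], -1],
    [[0, 0, 0], [0, 0, 0.011], -1]
  ]
}}

```text
time: 35.15
eef_pos: [0.5122, 0.3065, 0.132]
tcp_rot: [0.003, 1.0, 0.0, 0.001]
contact_force: [-0.0, -0.2, -1.2]
opening: 0.148
```

```bash
python3 - <<'E'
from mv import *
show()
c=read_camera("side"); crop(c["frame"],290,250,120,140,5,"pics/s26.png")
E
```

```text
t 35.15 pos [0.5122 0.3065 0.132 ] quat [0.0032 1.     0.0005 0.0011] F [-0.02 -0.2  -1.17] M [ 0.036  0.07  -0.017] open 0.148
```

View pics/s26.png

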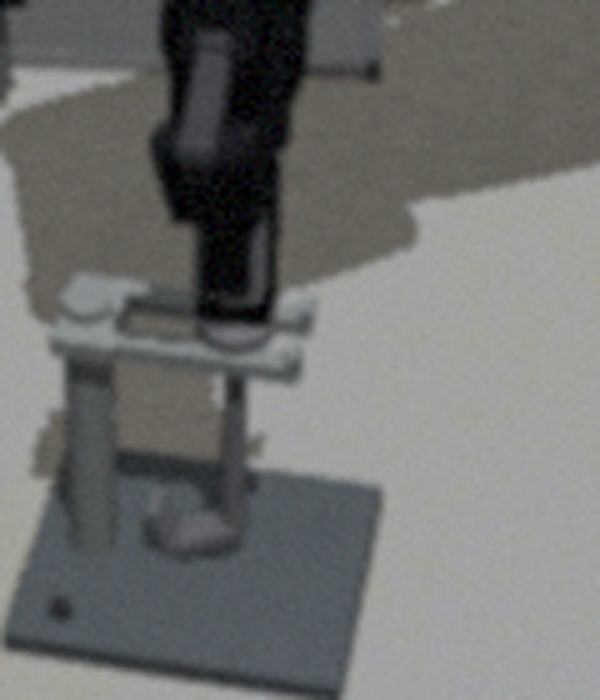

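{"op": "arm_command", "data": {
  "steps": [
    [[0, 0, 0], [0, 0, 0.0005], -1],
    [[0, 0, 0], [0, 0, 0.001], -1],
    [[0, 0, 0], [0, 0, 0.001], -1]
  ]
}}

```text
time: 35.58
eef_pos: [0.5123, 0.3066, 0.132]
tcp_rot: [0.003, 1.0, 0.0, 0.001]
contact_force: [-3.3, -2.6, 5.4]
opening: 0.149
```

Seated: +5.4 N at the same height as at pick-up. I release and rise.

{"op": "arm_command", "data": {
  "steps": [
    [[0, 0, 0], [0, 0, 0], -0.6],
    [[0, 0, 0], [0, 0, 0], -0.2],
    [[0, 0, 0], [0, 0, 0], 0.3],
    [[0, 0, 0], [0, 0, 0], 0.3],
    [[0, 0, 0], [0, 0, -0.01], 0.3],
    [[0, 0, 0], [0, 0, -0.03], 0.3],
    [[0, 0, 0], [0, 0, -0.06], 0.3],
    [[0, 0, 0], [0, 0, -0.1], 0.3],
    [[0, 0, 0], [0, 0, -0.15], 0.3],
    [[0, 0, 0], [0, 0, -0.18], 0.3],
    [[0, 0, 0], [0, 0, -0.18], 0.3]
  ]
}}

```text
time: 36.95
eef_pos: [0.5134, 0.307, 0.3178]
tcp_rot: [0.003, 1.0, 0.002, 0.006]
contact_force: [-0.3, -0.5, 0.1]
opening: 0.649
```

```bash
python3 - <<'E'
from mv import *
show()
c=read_camera("side"); crop(c["frame"],200,120,240,270,2,"pics/s27.png"); crop(c["frame"],290,250,100,140,4,"pics/s27b.png"); c=read_camera("top"); cv2.imwrite("pics/t27.png",c["frame"][:,:,::-1]); crop(c["frame"],430,190,110,110,5,"pics/t27b.png")
c=read_camera("wrist"); crop(c["frame"],250,150,140,150,4,"pics/w27.png")
E
```

```text
t 36.95 pos [0.5134 0.307  0.3178] quat [0.003  1.     0.0022 0.0056] F [-0.25 -0.45  0.09] M [ 0.031  0.059 -0.037] open 0.649
```

View pics/s27.png

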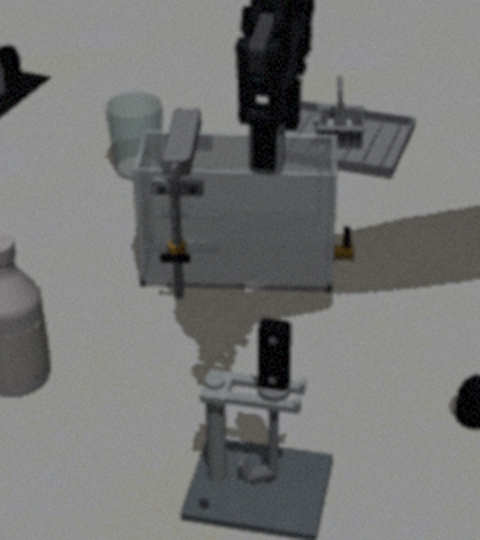

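View pics/s27b.png

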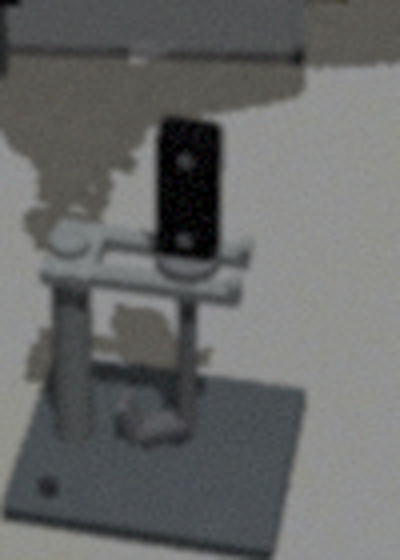

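View pics/t27.png

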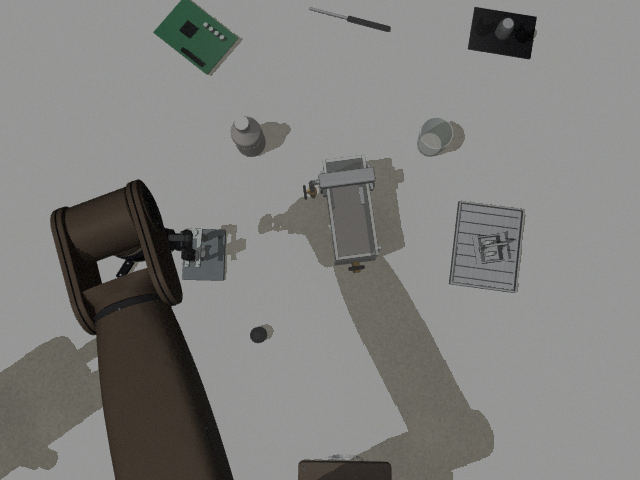

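View pics/t27b.png

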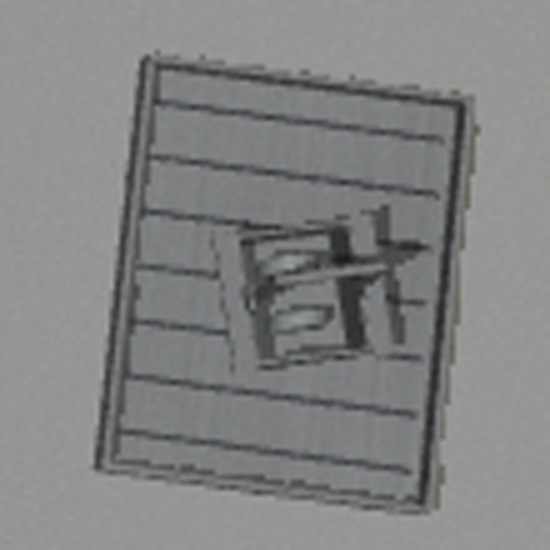

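View pics/w27.png

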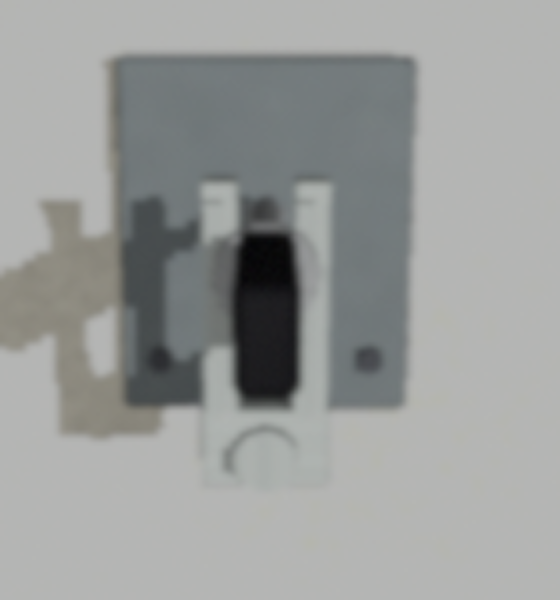

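```bash
python3 - <<'E'
from plant import *
print(sign_off())
E
```

```text
the job is handed in; nothing more can be done
None
```

I took the hook rod from its stand and caught the bail. I then lifted the basket off the dock, drew it out towards -x and raised it out of the well. It went down in the drip tray, I unhooked it, hung the rod back by its collar and handed the job in at about 37 s.

**Last checks:**
- **Basket:** it stands level and well inside the tray, with the bail upright and both lens cells in it.
- **Rod:** it hangs upright with its collar on the prongs, between the post and the lips.
- **Beaker, solvent, objective and lookalike rods:** the beaker, bottle and objective are where they were in the top view. The blue rod and the small rod were partly hidden by the arm there; the wrist camera showed both in place just before the rod was hung up.
- **Robot:** the gripper is open and clear of everything. Readings at the end of each move never passed about 7 N.

**What disagreed or had to be mended:**
- The wrist camera's scale was about 2–3 % off the given focal length, so I fitted the tank and stand poses jointly from all the cameras.
- On the first lift the bar appeared to rest near the shank at 0.5 rad of lean. I lowered, reduced the lean to 0.25 rad and lifted again.
- The bar then sat partway up the hook's slant, about 9 mm from the crook, instead of in the crook. It held steady there through the carry.

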